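Unload the ratchet test jig

ROBOT

A 7-joint arm with a two-finger parallel gripper is mounted at the origin on a cart in front of the work surface, level with it; the furniture and walls round the work are solid. World frame = base frame: x ahead of the robot, y to its left, z up, the work surface at z = 0. Lengths are in m, angles in rad, forces in N, time in s.
With the tool pointing down it reaches from about 0.4 to 0.925 m from the base axis. Payload 5.6 kg.
Tool frame: the origin (TCP) lies midway between the tips of the shut fingers; the grasp point (between the pads) lies 19 mm behind it (manip.grip_depth is the distance from the TCP to the grasp point, in m); z points along the fingers, y is the line along which they close (so a half turn about z gives the same grasp; the last joint's range is limited). The gripper opens to 85 mm and grips with 20 to 120 N. Pads are 22 mm wide; open, the fingers measure 114 mm over their backs; the gripper's body (76 mm by 85 mm) begins 54 mm behind the grasp point. The pads swing forward as they close: fully open they stand 13 mm farther back than shut.
Start: joints at [-1.337, 0.468, -0.012, 1.603, 0.006, 1.071, -0.056], TCP at [0.178, 0.625, 0.208] pointing down, gripper open.
Joint ranges: [-2.53, 2.53], [-0.31, 2.02], [-1.57, 1.55], [0.28, 2.44], [-1.29, 4.43], [0.15, 1.84], [-2.92, 2.92]. Speed limits (rad/s): [2.57, 2.57, 3.14, 3.14, 3.14, 3.14, 3.14].

INTERFACE

Orientations are given as a unit quaternion [w, x, y, z].
In Python, from cell import manip gives the robot as it stands.
- The arm moves only by the tool jog_arm, never from a script. Its argument "deltas" is a list of rows, each a list of 6 numbers: the shift along the world's x, y, z in units of 0.8 m (1.0 is 0.8 m), then the turn, a rotation vector about the world's x, y, z in units of 180 degrees (1.0 is 180 degrees). In form: [[dx, dy, dz, wx, wy, wz], ...]. A call has 1 to 10 rows; each row is the pose to reach, as a shift and turn from the pose commanded when the call began, turning the shorter way round; what a row does not reach only later rows make up. A row lasts 1/10 s, in which the tool goes at most 50 mm and 8.59 degrees, less where a joint would pass 70% of its speed; a pose out of reach is approached as far as the arm can. A call with a number of a shift or a turn outside -1 to 1 is refused whole. A call with a gripper value outside its range is refused whole. "grip" is the gripper command: -1 is shut, 1 is fully open, values between are in proportion, set as the call begins (left out, the last holds). The fingers move at their own pace and stop on an object; "newtons" is the grip in N (left out, the last holds). Time passes only in rows, so rows that repeat a pose let the fingers close. It gives the time, the measured TCP pose, the force, the opening and the grip force at its end, in the units of the state.
- manip.state(): the state, without advancing time (a new reading comes with each control period).
- manip.read_camera(name): name is "scene" or "top" or "wrist"; returns the picture (400x640x3 uint8, red, green, blue); there is no depth.
- manip.camera_info(name): a dict with "K" (3x3 intrinsics, pixels), "R" (3x3) and "t" (3): a world point X has camera coordinates R X + t. Camera axes: x right, y down, z forward; pixel columns grow to the right and rows downward; lengths in m; the calibration is good to about 2 mm. The wrist camera is an equidistant fisheye: a pixel r from the principal point sees the ray r / f radians off the axis. A picture is of the moment at which its call begins: read the wrist's pose just before it. camera_info takes no time and is no camera call; for the wrist camera it gives the pose at the moment of the call.
- manip.finish_job(): hands the job in; it is judged then, once.
Trained networks look in the newest picture that a camera, given by its name, has taken for a name from the list of things; names that differ only in an ending like _2 or _b are one class to them, and where a whole thing is asked for, a point or a joint stands for the part that bears it (a point fixed in the world has none). Each returns a list of dicts, best first, with "p" (0 to 1); they miss things now and then, are a little off and sometimes report something else, mostly with a low value. They report only what shows in the picture. A call takes as long as a camera call. They do not tell look-alikes from the thing itself.
- manip.regions_of(query, camera): "region" (400x640 bool, what is visible of it) and "bbox" ([centre column, centre row, width, height] in pixels, round what is visible of it).
The state is a dict: "t": time; "qpos": joint angles; "qd": joint speeds; "joint_torque": joint torques, N m; "tool_pos": TCP position; "eef_rot": TCP orientation; "ft_force": force on the tool from outside, world axes, zero at the start; "ft_torque": the same for the moment, N m; "grip_width": opening from 0.0 (shut) to 1.0 (fully open); "finger_force": force on a finger pad.
Only numpy, scipy, OpenCV 4.12 (cv2) and the standard library are available. Lean on these libraries where they do the work, as an engineer would, in place of code of your own. Each camera call takes 0.05 s, during which the arm holds its last target. There are 200 camera calls.

TASK

Unload the transformer test jig: with the slotted key from the wooden stand, turn both lock screws a quarter turn counter-clockwise to their stops. Then push the sprung pawl off the ratchet wheel and hold it off until the drum has eased all the way back and drawn the retaining bar clear. Set every transformer down in the grey tray without dropping any, and leave the key standing in its stand again.

Things in the scene. Friction and masses are not known exactly. Their poses are not given: they have to be found in the camera images.
- jig: Fixed jig, base plate 165 x 360 x 8 mm; origin at bench level, x away from the robot, y left, z up; place and yaw vary. In its frame (mm): plate x -102..62, y -205..155; four transformer nests on the plate (z 8) at x -60, y 105, 43, -19, -81; lock screws at x 32, y 85 and -55; drum axis x 20, y -140; pawl pivot x -25, y -186. Highest point z 103.
- drum (a joint): Ratchet drum, vertical axis at x 20, y -140 mm of the jig; wheel of 12 teeth, radius 41 mm, z 60..70 mm, hub top z 80. Rad: 0 = wound, 2.5 = fully eased back (stop). With the pawl off, its damped return spring turns it clockwise from above (value grows) at 0.3 to 0.5 rad/s, about 6 s in all; the pawl let in again stops it at the next tooth (0.52 rad). With a lock screw shut it stops at 0.15.
- pawl (a joint): Sprung pawl, hinge about the vertical pivot at x -25, y -186 mm of the jig. 0 = engaged, above about 0.2 rad the tip is clear of the teeth, stop at 0.5. Its spring brings it back to 0 when let go. About 4 N at the pin moves it off.
- pawl_pin (a point): Point on the axis of the pawl's upright pin (10 mm thick, free from z 70 to 103, 14 mm black ball on top), 90 mm above the bench, 42 mm from the pivot. Engaged, it is at x -67, y -186 mm of the jig. To take the pawl off push the pin to the jig's +y (left), 13 mm for 0.3 rad. On its right (-y), 35 mm and more are free.
- bar_front (a point): Middle of the front edge of the retaining bar (36 x 250 x 8 mm, underside z 44, top z 52), which stands about 4 mm above the transformers at the start and covers them. The drum draws it along the jig's +x by 20 mm per rad, 50 mm in all; then the transformers are free from above.
- lock_1 (a joint): Left lock screw, vertical axis at x 32, y 85 mm of the jig. Value in rad: 0 = shut, 1.5 = open (stop); grows counter-clockwise seen from above. Stays where it is left (friction 0.04 N m).
- lock_2 (a joint): Right lock screw, the same, at x 32, y -55 mm of the jig.
- lock_1_slot (a point): Centre of the floor of the left screw's slot, on the screw's axis, 57 mm above the bench. Brass head about 28 mm square with an open slot 9 mm wide, 26 mm long, 12 mm deep (top of the head 69 mm). The slot runs along this frame's x axis; at joint value 0 that is the jig's x.
- lock_2_slot (a point): The same point of the right screw.
- key: Slotted key, upright; origin at the centre of the blade's lower end, z up. Blade 24 mm wide along its x, 4 mm thick along y, z 0..17 mm; shaft 10 mm thick up to z 44; round collar 46 mm across at z 44..49; black handle 30 mm along x, 18 mm along y, z 49..109 mm. Grip it across the 18 mm: the blade then lies square to the closing direction. 0.14 kg. It hangs by its collar in the stand.
- key_stand: Fixed wooden stand 72 x 72 x 58 mm with a square hole 32 x 32 mm right through, centred; origin at bench level under the hole. With the key in it the collar lies on top and the blade's end is 14 mm above the bench.
- tray: Grey open tray 190 mm (its x) x 150 mm (y) x 26 mm high, walls and floor 4 mm, loose, 0.6 kg; origin at the centre of its underside. It may get knocked aside during the work.
- choke_1: Transformer 1 30 mm along x, 34 mm along y, 32 mm high, 0.09 kg, origin at the centre of its underside, z up; starts in one of the jig's nests with its x along the jig's y. Grip across the yellow coil (28 mm along x, from 8 to 28 mm high) or across the core (34 mm along y, 14 mm wide). May be absent.
- choke_2: Transformer 2 30 mm along x, 34 mm along y, 32 mm high, 0.09 kg, origin at the centre of its underside, z up; starts in one of the jig's nests with its x along the jig's y. Grip across the yellow coil (28 mm along x, from 8 to 28 mm high) or across the core (34 mm along y, 14 mm wide). May be absent.
- choke_3: Transformer 3 30 mm along x, 34 mm along y, 32 mm high, 0.09 kg, origin at the centre of its underside, z up; starts in one of the jig's nests with its x along the jig's y. Grip across the yellow coil (28 mm along x, from 8 to 28 mm high) or across the core (34 mm along y, 14 mm wide). May be absent.
- choke_4: Transformer 4 30 mm along x, 34 mm along y, 32 mm high, 0.09 kg, origin at the centre of its underside, z up; starts in one of the jig's nests with its x along the jig's y. Grip across the yellow coil (28 mm along x, from 8 to 28 mm high) or across the core (34 mm along y, 14 mm wide). May be absent.
There are look-alikes about, which are no part of the job. There is more than one size of the key; the job needs the largest.

How it is judged:
On the way, in this order (a step that is already met when the one before it is completed fails the run):
1. both lock screws are turned open (value of joint each of lock_1, lock_2 above 1.1 rad), for 0.2 s.
2. the drum has eased all the way back (value of joint drum above 2.4 rad), for 0.2 s.
At the end, for the whole second after the job is handed in: Lock screws open (over 1.1 rad), drum eased back (over 2.4 rad), key in its stand (within 12 mm of centre, no more than 6 mm high, within 0.12 rad of upright), every transformer present inside the tray (less than 40 mm above its underside); all at rest (all of step 1 and value of joint drum above 2.4 rad and horizontal distance between key and key_stand below 0.012 m and z of key in the frame of key_stand below 0.02 m and angle between key's own z axis and vertical below 0.12 rad and linear speed of each of key, choke_1, choke_2, choke_3, choke_4, tray below 0.03 m/s and x of choke_1 in the frame of tray between -0.088 and 0.088 m and y of choke_1 in the frame of tray between -0.068 and 0.068 m and z of each of choke_1, choke_2, choke_3, choke_4 in the frame of tray below 0.04 m and x of choke_2 in the frame of tray between -0.088 and 0.088 m and y of choke_2 in the frame of tray between -0.068 and 0.068 m and x of choke_3 in the frame of tray between -0.088 and 0.088 m and y of choke_3 in the frame of tray between -0.068 and 0.068 m and x of choke_4 in the frame of tray between -0.088 and 0.088 m and y of choke_4 in the frame of tray between -0.068 and 0.068 m and angle between tray's own z axis and vertical below 0.1 rad); the robot touches nothing.
It fails at once if the fingers themselves press on a lock screw (over 3 N) (contact force between the fingers and lock_1 above 3 N or contact force between the fingers and lock_2 above 3 N).
It fails at once if a transformer falls freely (over 1 m/s while not held, a drop of over 50 mm) ((linear speed of choke_1 above 1 m/s and contact force between the fingers and choke_1 below 0.05 N) or (linear speed of choke_2 above 1 m/s and contact force between the fingers and choke_2 below 0.05 N) or (linear speed of choke_3 above 1 m/s and contact force between the fingers and choke_3 below 0.05 N) or (linear speed of choke_4 above 1 m/s and contact force between the fingers and choke_4 below 0.05 N)).
Of choke_1, choke_2, choke_3, choke_4 only 2 to 4 are there at a start; the rules pass over those that are not, and their reading is None.
At some moment in a run one of tray may be knocked a few centimetres aside while the robot is not near it.
It also fails if it takes over 210 s, if anything falls off the work surface, if the arm or the gripper's body presses on something with over 40 N, if the wrist force passes 120 N, or if a joint passes its speed limit or range.

## Working session

There is one attempt and no reset: what is moved stays moved. The work goes in short steps, Python scripts to look and compute and a tool call to move; the robot and the scene stay as the last step left them, time stands still between calls to the robot, and variables do not carry over. Pictures are saved under pics/ and viewed, at most 14 in all, crops included, and the job is handed in when it is done.

Besides the shell and the picture viewer there is one more tool, called as name([rows], argument=value, ...), one row to a line, values as JSON. jog_arm: Moves the arm, as the interface text tells. Its arguments: {"type":"object","properties":{"deltas":{"type":"array","items":{"type":"array","items":{"type":"number","minimum":-1,"maximum":1}}},"grip":{"type":"number"},"newtons":{"type":"number"}},"required":["deltas"]}

```bash
mkdir -p pics; ls; cat > h.py <<'E'
import numpy as np, cv2
from cell import manip
def snap(cam,name,crop=None,scale=1):
    im=manip.read_camera(cam)[:,:,::-1].copy()
    o=im
    if crop: x0,y0,x1,y1=crop; o=im[y0:y1,x0:x1]
    if scale!=1: o=cv2.resize(o,None,fx=scale,fy=scale,interpolation=cv2.INTER_CUBIC)
    cv2.imwrite('pics/'+name,o); return im
def pix2z(cam,uv,z,info=None):
    i=info or manip.camera_info(cam);K,R,t=[np.array(i[k]) for k in('K','R','t')]
    u=(np.array(uv,float)-[K[0,2],K[1,2]])/[K[0,0],K[1,1]]
    if cam=='wrist':
        th=np.hypot(*u); d=np.array([*(u/max(th,1e-9)*np.sin(th)),np.cos(th)])
    else: d=np.array([*u,1.])
    d=R.T@d; c=-R.T@t
    return c+d*(z-c[2])/d[2]
def proj(cam,X,info=None):
    i=info or manip.camera_info(cam);K,R,t=[np.array(i[k]) for k in('K','R','t')]
    p=R@np.array(X,float)+t
    if cam=='wrist':
        r=np.hypot(p[0],p[1]); th=np.arctan2(r,p[2]); u=p[:2]/max(r,1e-9)*th
    else: u=p[:2]/p[2]
    return u*[K[0,0],K[1,1]]+[K[0,2],K[1,2]]
E
python3 - <<'E'
from h import *
snap('top','top0.png'); snap('scene','scene0.png')
for c in('top','scene','wrist'):
    i=manip.camera_info(c);R=np.array(i['R']);print(c,np.round(i['K'],1).tolist(),np.round(-R.T@np.array(i['t']),3),np.round(R[2],2))
for q in ['jig','key','key_stand','tray','choke_1','lock_1','pawl_pin','drum','pawl','bar_front']:
  for c in ['top','scene']:
    print(q,c,[(round(d['p'],2),np.round(d['bbox']).astype(int).tolist()) for d in manip.regions_of(q,c)][:6])
print(manip.state()['t'],manip.state()['eef_rot'],manip.grip_depth)
E
```

```text
pics
top [[419.0, 0.0, 313.0], [0.0, 419.0, 206.4], [0.0, 0.0, 1.0]] [ 0.245 -0.002  1.423] [ 0.18 -0.01 -0.98]
scene [[394.2, 0.0, 320.3], [0.0, 394.2, 202.4], [0.0, 0.0, 1.0]] [-0.102  0.59   0.638] [ 0.59 -0.59 -0.56]
wrist [[309.7, 0.0, 317.9], [0.0, 309.7, 198.4], [0.0, 0.0, 1.0]] [0.113 0.643 0.372] [ 0.25 -0.07 -0.96]
jig top [(0.56, [306, 202, 109, 55])]
jig scene [(0.9, [307, 222, 138, 98])]
key top [(0.64, [386, 215, 15, 6]), (0.62, [414, 211, 16, 16]), (0.55, [392, 235, 11, 1]), (0.52, [356, 198, 4, 30])]
key scene [(0.64, [413, 190, 8, 23]), (0.59, [387, 184, 10, 23]), (0.52, [408, 160, 13, 24])]
key_stand top [(0.6, [413, 213, 26, 22]), (0.27, [337, 184, 22, 22])]
key_stand scene [(0.79, [407, 179, 34, 30])]
tray top [(0.56, [210, 234, 55, 59])]
tray scene [(0.56, [227, 312, 108, 104]), (0.31, [331, 184, 29, 17])]
choke_1 top [(0.63, [340, 185, 21, 21])]
choke_1 scene [(0.48, [335, 219, 15, 15]), (0.45, [286, 252, 17, 12]), (0.43, [406, 178, 31, 30]), (0.42, [305, 240, 16, 17])]
lock_1 top []
lock_1 scene [(0.53, [266, 218, 17, 14]), (0.45, [307, 195, 15, 11])]
pawl_pin top [(0.54, [355, 199, 4, 24])]
pawl_pin scene [(0.65, [354, 181, 30, 13]), (0.23, [265, 216, 15, 19])]
drum top [(0.62, [338, 185, 22, 19])]
drum scene [(0.84, [331, 182, 31, 20])]
pawl top []
pawl scene [(0.53, [353, 183, 28, 15])]
bar_front top [(0.57, [299, 206, 76, 26])]
bar_front scene [(0.55, [309, 218, 82, 61])]
1.1 [2.36348318e-05 1.37964747e-01 9.90437140e-01 2.19624060e-05] 0.0187
```

View pics/top0.png

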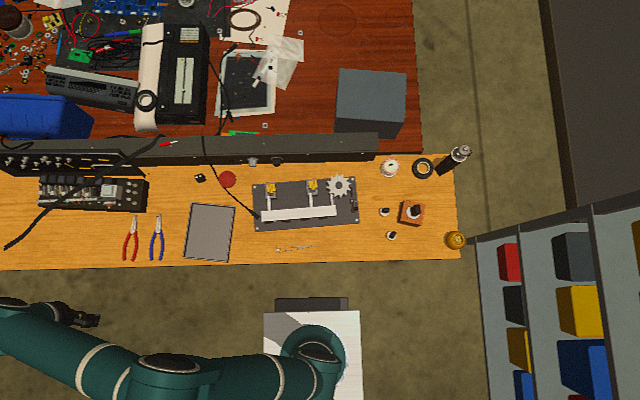

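View pics/scene0.png

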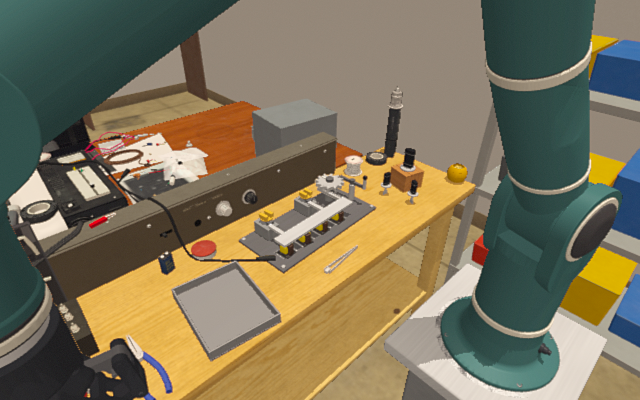

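The top view shows the jig at (306,202), tray at (210,234), a key in the wooden stand at (412,212), and smaller keys standing at (384,212) and (391,236). The key candidates are therefore those three. By the description (collar hanging in the stand, largest) it is the one at (412,212), which I'll check in a close wrist crop.

```bash
python3 - <<'E'
from h import *
for n,uv,z in [('plate FL',(256,231),.008),('FR',(360,222),.008),('BL',(253,184),.008),('BR',(355,176),.008),('drum',(339,185),.07),('stand',(412,213),.058),('keytop',(414,211),.123),('tray',(210,234),.013),('k2',(384,212),.06),('k3',(391,236),.06)]:
    print(n,np.round(pix2z('top',uv,z),3))
from scipy.spatial.transform import Rotation as Ro
q=manip.state()['eef_rot'];print(np.round(Ro.from_quat([*q[1:],q[0]]).as_matrix(),3)); print(manip.state()['tool_pos'],manip.state()['qpos'])
E
```

```text
plate FL [0.418 0.179 0.008]
FR [ 0.44  -0.176  0.008]
BL [0.582 0.189 0.008]
BR [ 0.602 -0.166  0.008]
drum [ 0.557 -0.104  0.07 ]
stand [ 0.459 -0.343  0.058]
keytop [ 0.455 -0.333  0.123]
tray [0.411 0.333 0.013]
k2 [ 0.464 -0.25   0.06 ]
k3 [ 0.385 -0.269  0.06 ]
[[-0.962  0.273  0.   ]
 [ 0.273  0.962  0.   ]
 [-0.     0.    -1.   ]]
[0.17764723 0.62527015 0.20829416] [-1.33704543  0.4675005  -0.0116014   1.60269006  0.00600493  1.07138896
 -0.05629374]
```

jog_arm([
  [0.4,-0.74,0.15,0,0,-0.068],
  [0.4,-0.74,0.15,0,0,-0.068],
  [0.4,-0.74,0.15,0,0,-0.068],
  [0.4,-0.74,0.15,0,0,-0.068],
  [0.4,-0.74,0.15,0,0,-0.068],
  [0.4,-0.74,0.15,0,0,-0.068],
  [0.4,-0.74,0.15,0,0,-0.068],
  [0.4,-0.74,0.15,0,0,-0.068],
  [0.4,-0.74,0.15,0,0,-0.068],
  [0.4,-0.74,0.15,0,0,-0.068],
], grip=1)

```text
t: 2.1
tool_pos: [0.4124, 0.1904, 0.2969]
eef_rot: [0.0, 0.243, 0.97, 0.001]
ft_force: [1.2, -0.1, 0.8]
grip_width: 1.001
finger_force: 0.0
```

jog_arm([
  [0,0,0,0,0,0],
])

```text
t: 2.2
tool_pos: [0.4153, 0.1863, 0.2979]
eef_rot: [0.002, 0.248, 0.969, 0.001]
ft_force: [-0.4, 0.5, -0.1]
grip_width: 1.002
finger_force: 0.0
```

jog_arm([
  [0.1,-0.195,0.04,0,0,0.179],
  [0.1,-0.195,0.04,0,0,0.179],
  [0.1,-0.195,0.04,0,0,0.179],
  [0.1,-0.195,0.04,0,0,0.179],
  [0.1,-0.195,0.04,0,0,0.179],
  [0.1,-0.195,0.04,0,0,0.179],
  [0.1,-0.195,0.04,0,0,0.179],
])

```text
t: 2.9
tool_pos: [0.4913, 0.0373, 0.3278]
eef_rot: [-0.0, -0.036, 0.999, 0.0]
ft_force: [0.6, 0.0, -0.6]
grip_width: 1.003
finger_force: 0.0
```

```bash
python3 - <<'E'
from h import *
import pickle
s=manip.state();print(s['tool_pos'],s['eef_rot'],s['qpos'],s['t'])
info=manip.camera_info('wrist'); im=snap('wrist','w1.png'); pickle.dump((info,im),open('w1.pkl','wb'))
for q in ['key','key_stand','choke_1','lock_1','lock_1_slot','pawl_pin','drum','bar_front','jig']:
    print(q,[(round(d['p'],2),np.round(d['bbox']).astype(int).tolist()) for d in manip.regions_of(q,'wrist')][:6])
E
```

```text
[0.49130789 0.03733332 0.32777183] [-3.04909730e-04 -3.55971157e-02  9.99366139e-01  2.70765981e-04] [-0.59679332  0.07628311  0.48739746  1.85198066 -0.03859624  1.22298973
  1.54458684] 2.9
key [(0.84, [85, 138, 37, 26]), (0.71, [134, 92, 30, 21]), (0.58, [141, 143, 28, 16]), (0.43, [297, 174, 238, 110])]
key_stand [(0.69, [106, 138, 52, 53])]
choke_1 [(0.5, [347, 135, 17, 9]), (0.4, [269, 132, 20, 8])]
lock_1 [(0.87, [375, 210, 25, 26]), (0.69, [279, 206, 22, 32])]
lock_1_slot [(0.67, [375, 207, 25, 29]), (0.43, [86, 137, 34, 29])]
pawl_pin [(0.93, [190, 174, 26, 57])]
drum [(0.65, [223, 202, 48, 50]), (0.36, [191, 175, 24, 58])]
bar_front [(0.6, [317, 164, 173, 58])]
jig [(0.73, [297, 175, 240, 116])]
```

View pics/w1.png

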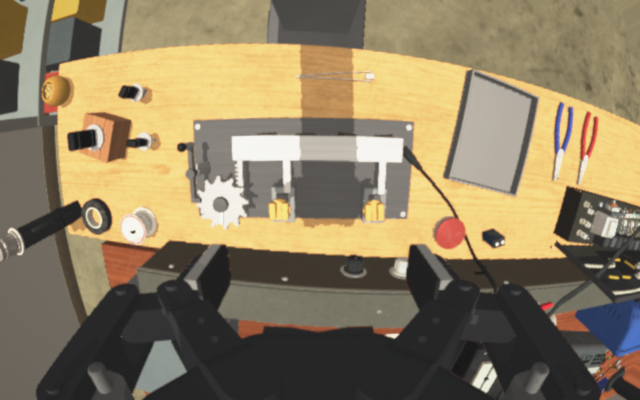

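```bash
cat >> h.py <<'E'
from scipy.optimize import least_squares
def fitjig(cam,pts,info=None,x0=(.529,.033,.06)):
    i=info or manip.camera_info(cam)
    def W(p,X): c,s=np.cos(p[2]),np.sin(p[2]); return [p[0]+c*X[0]-s*X[1],p[1]+s*X[0]+c*X[1],X[2]]
    f=lambda p:np.concatenate([proj(cam,W(p,X),i)-uv for X,uv in pts])
    r=least_squares(f,x0); return r.x,np.round(r.fun.reshape(-1,2),1)
E
python3 - <<'E'
from h import *
import pickle
info,im=pickle.load(open('w1.pkl','rb'))
pts=[((-.102,-.205,.008),(193,122)),((-.102,.155,.008),(413,122)),((.062,.155,.008),(410,218)),((.032,.085,.069),(374,208)),((.032,-.055,.069),(278,207)),((.020,-.140,.07),(222,203))]
p,r=fitjig('wrist',pts,info);print(p,r)
info2=manip.camera_info('top')
print(fitjig('top',[((-.102,.155,.008),(256,231)),((-.102,-.205,.008),(360,222)),((.062,.155,.008),(253,184)),((.02,-.14,.07),(339,185))],info2))
print('key top',pix2z('wrist',(78,140),.123,info),'collar',pix2z('wrist',(96,136),.063,info),'stand top c',pix2z('wrist',(100,137),.058,info))
E
```

```text
[0.5261394  0.03803064 0.06716396] [[-1.  -2.1]
 [ 1.2 -3. ]
 [-2.  -1.2]
 [ 1.3  2.8]
 [ 0.7  3.5]
 [-0.5 -0.6]]
(array([0.52939944, 0.03249767, 0.05992867]), array([[-0.7,  0. ],
       [ 0.8,  0.1],
       [-0.6,  0. ],
       [ 0.6, -0.2]]))
key top [ 0.46044012 -0.32362848  0.123     ] collar [ 0.46010836 -0.33575386  0.063     ] stand top c [ 0.46235728 -0.33053168  0.058     ]
```

jog_arm([
  [0,-0.4,0,0,0,0],
  [0,-0.4,0,0,0,0],
  [0,-0.4,0,0,0,0],
  [0,-0.4,0,0,0,0],
  [0,-0.4,0,0,0,0],
  [0,-0.4,0,0,0,0],
  [0,-0.4,0,0,0,0],
  [0,-0.4,0,0,0,0],
  [0,-0.4,0,0,0,0],
])

```text
t: 4.3
tool_pos: [0.4917, -0.2833, 0.3277]
eef_rot: [-0.0, -0.036, 0.999, 0.0]
ft_force: [0.2, 1.0, -0.2]
grip_width: 1.002
finger_force: 0.0
```

```bash
python3 - <<'E'
from h import *
import pickle
s=manip.state();print(s['tool_pos'],s['eef_rot'],s['qpos'],s['t'])
info=manip.camera_info('wrist'); im=snap('wrist','w2.png',(200,40,440,240),3); pickle.dump((info,im),open('w2.pkl','wb'))
for q in ['key','key_stand']:
    print(q,[(round(d['p'],2),np.round(d['bbox']).astype(int).tolist()) for d in manip.regions_of(q,'wrist')][:6])
print(proj('wrist',(.459,-.343,.058),info))
E
```

```text
[ 0.49171987 -0.2833404   0.32770478] [-2.97502425e-04 -3.57041425e-02  9.99362305e-01  3.31406829e-04] [-0.14228532  0.25761287  0.74660971  1.69951472 -0.18313733  1.25692186
  2.28711597] 4.3
key [(0.8, [277, 141, 32, 31]), (0.72, [337, 150, 22, 18]), (0.71, [332, 95, 24, 21])]
key_stand []
[277.42480057 137.76811867]
```

View pics/w2.png

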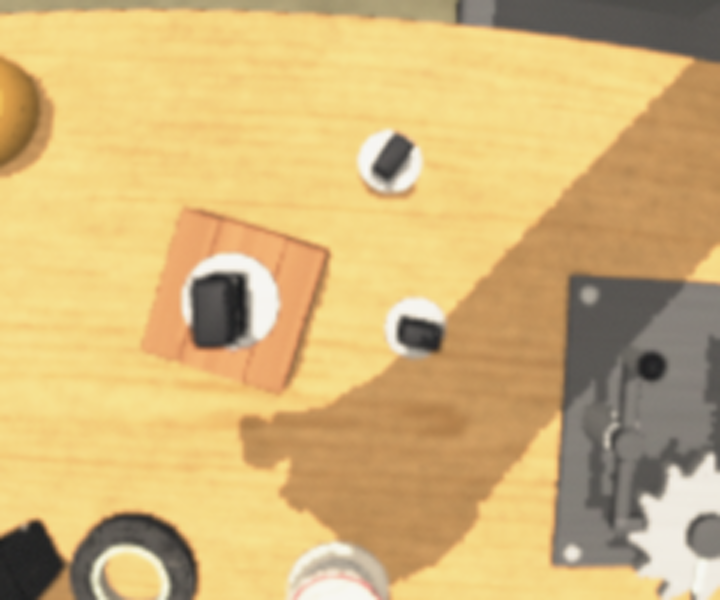

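The close crop shows the key in the stand with its collar at (231,300) and handle top at (212,312). It is clearly larger than the two loose keys at (392,158) and (418,335), so the choice is confirmed.

```bash
python3 - <<'E'
from h import *
import pickle
info,im=pickle.load(open('w2.pkl','rb'))
P=lambda u,v,z:pix2z('wrist',(u/3+200-.33,v/3+40-.33),z,info)
st=np.array([P(*c,.058) for c in [(187,208),(329,248),(280,392),(143,350)]]);print('stand',st.mean(0),np.round(st,3).tolist(), [round(float(np.linalg.norm(st[i]-st[(i+1)%4])),4) for i in range(4)])
d=st[0]-st[1];print('stand yaw',np.degrees(np.arctan2(d[1],d[0])))
print('collar',P(231,300,.063))
kt=np.array([P(*c,.123) for c in [(192,277),(230,272),(229,347),(193,348)]]);print('keytop',kt.mean(0),np.round(kt,3).tolist())
for a,b in((3,0),(2,1)): d=kt[b]-kt[a];print(np.degrees(np.arctan2(d[1],d[0])),np.linalg.norm(d))
pts=[((-.102,-.205,.008),(570,275)),((.062,-.205,.008),(555,566)),((-.067,-.186,.103),(652,366)),((.02,-.14,.08),(709,535)),((-.025,-.186,.05),(626,441))]
print(fitjig('wrist',[(X,(u/3+199.67,v/3+39.67)) for X,(u,v) in pts],info))
# segmentation of black handle orientation
crop=im[120:170,255:300].astype(int)
m=(crop.sum(2)<200).astype(np.uint8)
c=max(cv2.findContours(m,0,2)[0],key=cv2.contourArea);print(cv2.minAreaRect(c),'offset 255,120')
E
```

```text
stand [ 0.46149833 -0.34264647  0.058     ] [[0.419, -0.367, 0.058], [0.435, -0.3, 0.058], [0.504, -0.318, 0.058], [0.488, -0.385, 0.058]] [0.0693, 0.0721, 0.0691, 0.0709]
stand yaw -102.72001913534473
collar [ 0.46133149 -0.34329395  0.063     ]
keytop [ 0.46117602 -0.34360681  0.123     ] [[0.448, -0.352, 0.123], [0.445, -0.337, 0.123], [0.475, -0.336, 0.123], [0.477, -0.35, 0.123]]
-176.56422262312162 0.028784021907549636
-177.78719875864354 0.03027071800914098
(array([0.52580585, 0.0377998 , 0.07213012]), array([[-0.3, -0. ],
       [-0.2,  0.7],
       [ 1.3,  0.7],
       [ 1.8,  0.9],
       [-2.7, -2.1]]))
((18.5, 23.0), (22.0, 15.0), 90.0) offset 255,120
```

jog_arm([
  [-0.038,-0.075,-0.12,0,0,-0.006],
  [-0.038,-0.075,-0.12,0,0,-0.006],
  [-0.038,-0.075,-0.15,0,0,-0.006],
  [-0.038,-0.075,-0.2,0,0,-0.006],
  [-0.038,-0.075,-0.24,0,0,-0.006],
  [-0.038,-0.075,-0.28,0,0,-0.006],
  [-0.038,-0.075,-0.314,0,0,-0.006],
  [-0.038,-0.075,-0.314,0,0,-0.006],
  [-0.038,-0.075,-0.314,0,0,-0.006],
], grip=0.3)

```text
t: 5.35
tool_pos: [0.462, -0.3431, 0.0773]
eef_rot: [0.0, -0.027, 1.0, 0.0]
ft_force: [0.0, -0.4, 0.2]
grip_width: 0.654
finger_force: 0.0
```

jog_arm([
  [0,0,0,0,0,0],
  [0,0,0,0,0,0],
  [0,0,0,0,0,0],
  [0,0,0,0,0,0],
  [0,0,0,0,0,0],
  [0,0,0,0,0,0],
  [0,0,0,0,0,0],
  [0,0,0,0,0,0],
], grip=-1, newtons=80)

```text
t: 6.15
tool_pos: [0.4626, -0.3441, 0.0785]
eef_rot: [0.001, -0.027, 1.0, -0.0]
ft_force: [0.2, 1.7, 8.5]
grip_width: 0.194
finger_force: 79.5
```

jog_arm([
  [0,0,0.06,0,0,0],
  [0,0,0.12,0,0,0],
  [0,0,0.16,0,0,0],
  [0.02,0.06,0.16,0,0,0],
  [0.04,0.12,0.16,0,0,0.005],
  [0.04,0.18,0.16,0,0,0.005],
  [0.04,0.24,0.16,0,0,0.005],
  [0.04,0.3,0.16,0,0,0.005],
  [0.04,0.36,0.16,0,0,0.005],
  [0.04,0.42,0.16,0,0,0.005],
])

```text
t: 7.15
tool_pos: [0.4928, -0.0059, 0.2052]
eef_rot: [0.0, -0.034, 0.999, 0.0]
ft_force: [0.8, -0.2, -1.4]
grip_width: 0.19
finger_force: 78.6
```

jog_arm([
  [0,0.07,0,0,0,0],
  [0,0.07,0,0,0,0],
  [0,0.07,0,0,0,0],
  [0,0.07,0,0,0,0],
])

```text
t: 7.55
tool_pos: [0.4932, 0.0469, 0.205]
eef_rot: [0.0, -0.034, 0.999, -0.0]
ft_force: [0.2, -0.3, -0.6]
grip_width: 0.191
finger_force: 78.8
```

```bash
python3 - <<'E'
from h import *
import pickle
s=manip.state();print(s['tool_pos'],s['eef_rot'],s['qpos'],s['t'],s['ft_force'],s['grip_width'])
info=manip.camera_info('wrist'); im=snap('wrist','w3.png',(140,60,500,330),2.2); pickle.dump((info,im),open('w3.pkl','wb'))
for q in ['key','lock_1','lock_1_slot','bar_front']:
    print(q,[(round(d['p'],2),np.round(d['bbox'],1).tolist()) for d in manip.regions_of(q,'wrist')][:6])
for X in [(.5617,-.0147,.069),(.552,.125,.069)]: print(proj('wrist',X,info))
E
```

```text
[0.49323702 0.04687922 0.20496677] [ 5.04900500e-05 -3.36238568e-02  9.99434528e-01 -2.40479900e-04] [-0.69958218  0.22427068  0.62133091  2.00939048 -0.15869857  0.95471259
  1.64005964] 7.55 [ 0.24585852 -0.27462586 -0.58479361] 0.19142583181793382
key [(0.84, [79.7, 88.0, 41.0, 24.4]), (0.61, [317.1, 244.8, 72.5, 108.9]), (0.58, [89.0, 149.1, 38.9, 22.9])]
lock_1 [(0.8, [257.5, 237.3, 30.3, 40.1]), (0.67, [139.2, 191.8, 40.2, 79.3]), (0.64, [384.0, 239.1, 31.3, 33.7]), (0.52, [309.6, 188.9, 227.1, 99.1])]
lock_1_slot [(0.82, [383.6, 236.1, 30.9, 33.8])]
bar_front [(0.87, [308.9, 188.9, 231.5, 99.1])]
[256.75386724 242.59682631]
[387.33021262 242.21386157]
```

View pics/w3.png

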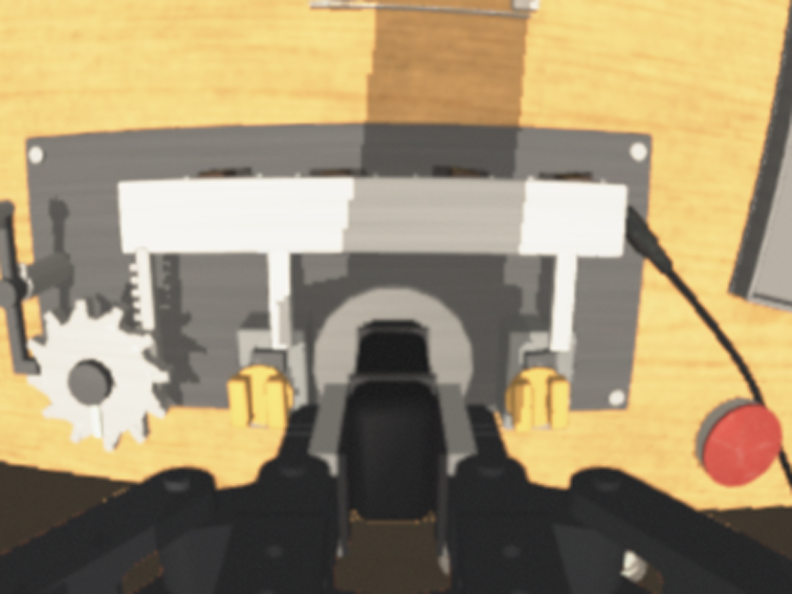

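```bash
python3 - <<'E'
from h import *
import pickle
info,im=pickle.load(open('w3.pkl','rb'))
a=cv2.resize(im[215:265,230:290],None,fx=6,fy=6,interpolation=cv2.INTER_CUBIC);b=cv2.resize(im[215:265,355:415],None,fx=6,fy=6,interpolation=cv2.INTER_CUBIC)
cv2.imwrite('pics/w3b.png',np.hstack([a,b]))
# collar fit: tool-frame offset, using rim points
P=lambda u,v:(u/2.2+140-.27,v/2.2+60-.27)
pts=[P(314,365),P(473,365),P(393,288),P(335,310),P(452,310)]
th=np.linspace(0,2*np.pi,181)
T=manip.state()['tool_pos']
def f(p):
    c=np.array([proj('wrist',(p[0]+.023*np.cos(t),p[1]+.023*np.sin(t),p[2]),info) for t in th])
    return [np.min(np.hypot(*(c-u).T)) for u in pts]
r=least_squares(f,[T[0],T[1],T[2]-.0155]);print(r.x-T,r.fun)
E
```

```text
[ 6.48908246e-04 -7.18556475e-05 -1.76927164e-02] [0.38934232 0.27483787 0.29890538 0.52934256 0.65667016]
```

View pics/w3b.png

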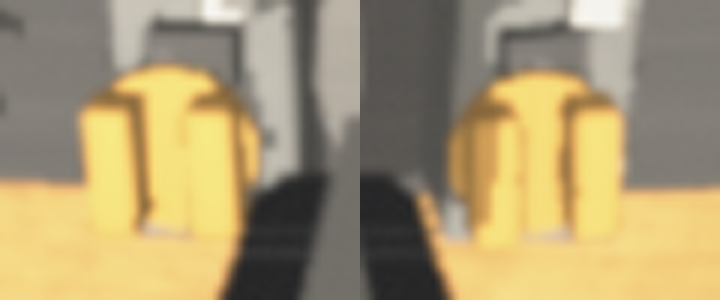

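```bash
python3 - <<'E'
from h import *
import pickle
info,im=pickle.load(open('w3.pkl','rb'))
for uv in[(256.9,243.1),(385.2,243.6)]: print(pix2z('wrist',uv,.069,info))
P=lambda u,v:(u/2.2+140-.27,v/2.2+60-.27)
pts=[((-.102,-.205,.008),P(27,137)),((-.102,.155,.008),P(651,134)),((.062,.155,.008),P(628,410)),((.032,.085,.069),(385.2,243.6)),((.032,-.055,.069),(256.9,243.1)),((.020,-.140,.08),P(90,381))]
p,r=fitjig('wrist',pts,info);print(p,r)
c,s=np.cos(p[2]),np.sin(p[2])
for X in[(.032,.085),(.032,-.055),(-.067,-.186)]: print(p[0]+c*X[0]-s*X[1],p[1]+s*X[0]+c*X[1])
E
```

```text
[ 0.56227732 -0.01454162  0.069     ]
[0.55372494 0.12287207 0.069     ]
[0.52747732 0.03792488 0.05669311] [[-1.7 -0.8]
 [ 1.9 -0.4]
 [ 0.6 -0.3]
 [ 1.4  0.8]
 [-0.6  0.2]
 [-2.   1. ]]
0.5546095765708753 0.12460152848233924
0.5625423608572617 -0.015173544164630466
0.4711242362105947 -0.1515726881725254
```

jog_arm([
  [0.086,-0.077,0,0,0,0],
  [0.086,-0.077,0,0,0,0],
  [0.086,-0.077,-0.03,0,0,0],
  [0.086,-0.077,-0.075,0,0,0],
  [0.086,-0.077,-0.075,0,0,0],
  [0.086,-0.077,-0.075,0,0,0],
  [0.086,-0.077,-0.075,0,0,0],
])

```text
t: 8.5
tool_pos: [0.5633, -0.0136, 0.1465]
eef_rot: [0.001, -0.034, 0.999, 0.0]
ft_force: [-0.4, 0.1, -1.7]
grip_width: 0.195
finger_force: 78.8
```

```bash
python3 - <<'E'
from h import *
import pickle
s=manip.state();print(s['tool_pos'],s['eef_rot'],s['t'],s['ft_force'])
info=manip.camera_info('wrist'); im=snap('wrist','w4.png',(230,120,410,260),4.4); pickle.dump((info,im),open('w4.pkl','wb'))
E
```

```text
[ 0.5632682  -0.01361324  0.14654297] [ 1.31664584e-03 -3.42444403e-02  9.99412618e-01  6.83452138e-05] 8.5 [-0.3775334   0.12991929 -1.71612168]
```

View pics/w4.png

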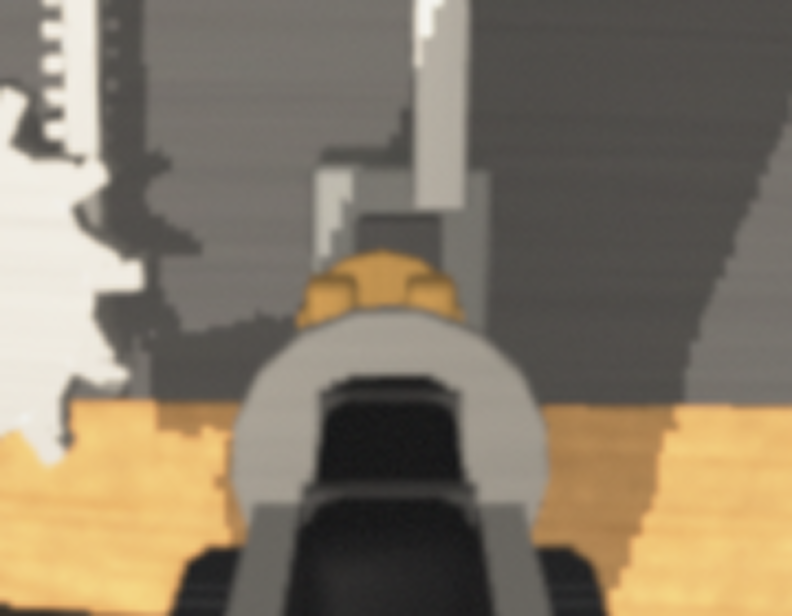

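jog_arm([
  [-0.001,-0.0015,0,0,0,0],
  [-0.001,-0.0015,0,0,0,0],
  [-0.001,-0.0015,-0.008,0,0,0],
  [-0.001,-0.0015,-0.016,0,0,0],
  [-0.001,-0.0015,-0.024,0,0,0],
  [-0.001,-0.0015,-0.024,0,0,0],
])

```text
t: 9.15
tool_pos: [0.5604, -0.0145, 0.1243]
eef_rot: [-0.001, -0.034, 0.999, -0.0]
ft_force: [-0.3, -0.2, -1.4]
grip_width: 0.192
finger_force: 78.9
```

```bash
python3 - <<'E'
from h import *
print(np.round(manip.state()['qpos'],2))
E
```

```text
[-0.49  0.47  0.59  1.92 -0.34  0.85  1.91]
```

jog_arm([
  [0,0,0.03,0,0,0],
  [0,0,0.06,0,0,0],
  [0,0,0.09,0,0,-0.04],
  [0,0,0.09,0,0,-0.08],
  [0,0,0.09,0,0,-0.12],
  [0,0,0.09,0,0,-0.16],
  [0,0,0.09,0,0,-0.2],
  [0,0,0.09,0,0,-0.24],
  [0,0,0.09,0,0,-0.28],
  [0,0,0.09,0,0,-0.32],
])

```text
t: 10.15
tool_pos: [0.5613, -0.0146, 0.1976]
eef_rot: [-0.0, 0.454, 0.891, -0.0]
ft_force: [0.5, 0.4, -1.2]
grip_width: 0.197
finger_force: 78.9
```

jog_arm([
  [0,0,0,0,0,-0.045],
  [0,0,0,0,0,-0.09],
  [0,0,0,0,0,-0.135],
  [0,0,0,0,0,-0.18],
  [0,0,0,0,0,-0.225],
  [0,0,0,0,0,-0.27],
  [0,0,0,0,0,-0.315],
  [0,0,0,0,0,-0.36],
  [0,0,0,0,0,-0.4],
  [0,0,0,0,0,-0.44],
])

```text
t: 11.15
tool_pos: [0.5613, -0.0144, 0.1976]
eef_rot: [-0.0, 0.918, 0.398, -0.0]
ft_force: [-0.2, -0.5, -1.0]
grip_width: 0.19
finger_force: 78.9
```

jog_arm([
  [0,0,0,0,0,-0.045],
  [0,0,0,0,0,-0.09],
  [0,0,0,0,0,-0.135],
  [0,0,0,0,0,-0.18],
  [0,0,0,0,0,-0.225],
  [0,0,0,0,0,-0.24],
  [0,0,0,0,0,-0.24],
  [0,0,0,0,0,-0.24],
])

```text
t: 11.95
tool_pos: [0.5613, -0.0145, 0.1975]
eef_rot: [0.0, 0.999, 0.035, -0.0]
ft_force: [0.1, -0.1, -1.9]
grip_width: 0.191
finger_force: 78.9
```

```bash
python3 - <<'E'
from h import *
s=manip.state();print(np.round(s['qpos'],2),s['tool_pos'],s['eef_rot'],s['ft_force'])
E
```

```text
[-0.97  0.72  1.39  1.89 -0.77  1.21 -0.82] [ 0.56132913 -0.01446306  0.19750019] [ 9.34830110e-05  9.99382678e-01  3.51315021e-02 -1.76255171e-04] [ 0.11387786 -0.12782921 -1.89641391]
```

jog_arm([
  [0.001,0,-0.03,0,0,0],
  [0.001,0,-0.06,0,0,0],
  [0.001,0,-0.07,0,0,0],
  [0.001,0,-0.08,0,0,0],
  [0.001,0,-0.092,0,0,0],
  [0.001,0,-0.092,0,0,0],
  [0.001,0,-0.092,0,0,0],
])

```text
t: 12.65
tool_pos: [0.5624, -0.0147, 0.1244]
eef_rot: [0.0, 0.999, 0.034, 0.0]
ft_force: [-0.1, -0.6, -1.2]
grip_width: 0.192
finger_force: 78.9
```

jog_arm([
  [0,0,0,0,0,0.04],
  [0,0,0,0,0,0.08],
  [0,0,0,0,0,0.12],
  [0,0,0,0,0,0.16],
  [0,0,0,0,0,0.2],
  [0,0,0,0,0,0.24],
  [0,0,0,0,0,0.28],
  [0,0,0,0,0,0.32],
  [0,0,0,0,0,0.36],
  [0,0,0,0,0,0.4],
])

```text
t: 13.65
tool_pos: [0.5631, -0.016, 0.1248]
eef_rot: [0.002, 0.787, 0.617, 0.0]
ft_force: [1.5, -1.8, -4.4]
grip_width: 0.188
finger_force: 78.5
```

jog_arm([
  [0,0,0,0,0,0.03],
  [0,0,0,0,0,0.06],
  [0,0,0,0,0,0.08],
  [0,0,0,0,0,0.1],
  [0,0,0,0,0,0.1],
])

```text
t: 14.15
tool_pos: [0.5634, -0.0159, 0.1251]
eef_rot: [0.002, 0.683, 0.731, 0.001]
ft_force: [2.7, -2.5, -1.9]
grip_width: 0.196
finger_force: 78.7
```

```bash
python3 - <<'E'
from h import *
s=manip.state();print(np.round(s['qpos'],2),s['tool_pos'],s['eef_rot'],s['ft_force'],s['ft_torque'])
E
```

```text
[-0.72  0.57  0.92  1.93 -0.57  0.92  0.55] [ 0.5634344  -0.01594491  0.12508426] [1.73362538e-03 6.82733034e-01 7.30665554e-01 6.68986889e-04] [ 2.65762858 -2.53622973 -1.89599871] [-0.70686208 -0.66058006 -0.02026308]
```

jog_arm([
  [0,0,0,0,0,0.02],
  [0,0,0,0,0,0.04],
  [0,0,0,0,0,0.06],
  [0,0,0,0,0,0.06],
  [0,0,0,0,0,0.06],
])

```text
t: 14.65
tool_pos: [0.5635, -0.0157, 0.125]
eef_rot: [0.002, 0.612, 0.791, 0.0]
ft_force: [2.9, -3.9, 0.6]
grip_width: 0.195
finger_force: 79.2
```

```bash
python3 - <<'E'
from h import *
s=manip.state();print(np.round(s['qpos'],2),s['tool_pos'],s['eef_rot'],s['ft_force'],s['ft_torque'])
E
```

```text
[-0.69  0.55  0.87  1.93 -0.53  0.9   0.7 ] [ 0.56347951 -0.01574851  0.12498378] [1.67970691e-03 6.11905817e-01 7.90928719e-01 4.60097270e-04] [ 2.89938538 -3.94237686  0.59315478] [-1.02843641 -0.93593612 -0.12506047]
```

jog_arm([
  [0,0,0,0,0,-0.04],
  [0,0,0,0,0,-0.08],
  [0,0,0.02,0,0,-0.08],
  [0,0,0.05,0,0,-0.08],
  [0,0,0.08,0,0,-0.12],
  [0,0,0.08,0,0,-0.16],
  [-0.005,0.04,0.08,0,0,-0.2],
  [-0.01,0.08,0.08,0,0,-0.24],
  [-0.01,0.12,0.08,0,0,-0.28],
  [-0.01,0.173,0.08,0,0,-0.32],
])

```text
t: 15.65
tool_pos: [0.553, 0.1244, 0.1892]
eef_rot: [-0.001, 0.918, 0.398, -0.0]
ft_force: [0.1, 0.7, -1.7]
grip_width: 0.192
finger_force: 79.1
```

jog_arm([
  [0,0,0,0,0,-0.04],
  [0,0,0,0,0,-0.08],
  [0,0,0,0,0,-0.12],
  [0,0,0,0,0,-0.16],
  [0,0,0,0,0,-0.2],
  [0,0,0,0,0,-0.24],
  [0,0,0,0,0,-0.24],
  [0,0,0,0,0,-0.24],
])

```text
t: 16.45
tool_pos: [0.5536, 0.1243, 0.1883]
eef_rot: [-0.0, 0.999, 0.037, -0.001]
ft_force: [0.5, 0.1, -1.5]
grip_width: 0.192
finger_force: 79.0
```

```bash
python3 - <<'E'
from h import *
import pickle
s=manip.state();print(np.round(s['qpos'],2),s['tool_pos'],s['eef_rot'],s['ft_force'],s['ft_torque'])
info=manip.camera_info('wrist'); im=snap('wrist','w5.png',(180,100,480,330),2.6); pickle.dump((info,im),open('w5.pkl','wb'))
for X in [(.5623,-.0147,.069),(.554,.124,.069)]: print(2.6*(proj('wrist',X,info)-[180,100]))
E
```

```text
[-1.2   0.75  1.38  1.88 -0.8   1.22 -1.05] [0.5535515  0.12434005 0.18833285] [-3.20015816e-04  9.99328454e-01  3.66345299e-02 -6.70111426e-04] [ 0.47242719  0.06944824 -1.54275649] [-0.01423745 -0.00435883 -0.00852524]
[715.965669   230.36632175]
[358.48714926 223.35171865]
```

View pics/w5.png

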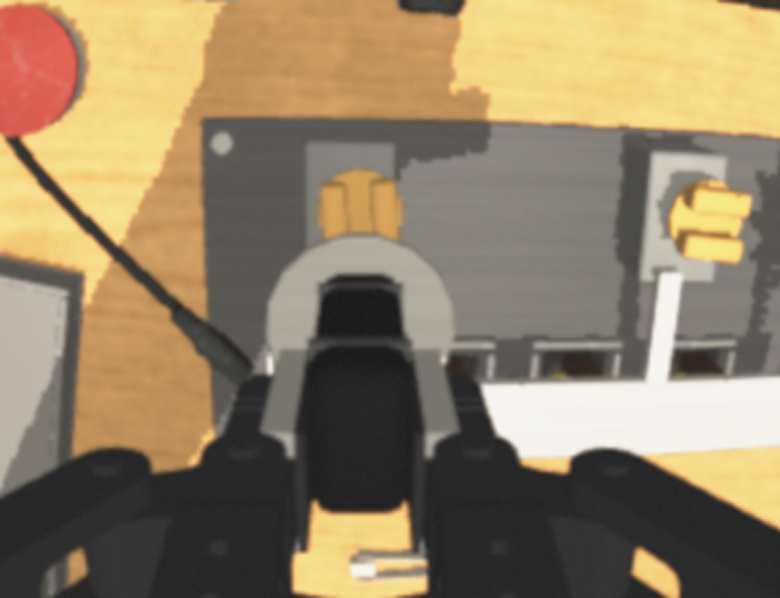

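jog_arm([
  [0,-0.0005,-0.03,0,0,0],
  [0,-0.0005,-0.05,0,0,0],
  [0,-0.0005,-0.06,0,0,0],
  [0,-0.0005,-0.07,0,0,0],
  [0,-0.0005,-0.08,0,0,0],
  [0,-0.0005,-0.08,0,0,0],
  [0,-0.0005,-0.08,0,0,0],
])

```text
t: 17.2
tool_pos: [0.5544, 0.1233, 0.1243]
eef_rot: [0.0, 0.999, 0.034, 0.0]
ft_force: [-0.6, -0.5, -2.2]
grip_width: 0.192
finger_force: 79.1
```

jog_arm([
  [0,0,0,0,0,0.04],
  [0,0,0,0,0,0.08],
  [0,0,0,0,0,0.12],
  [0,0,0,0,0,0.16],
  [0,0,0,0,0,0.2],
  [0,0,0,0,0,0.24],
  [0,0,0,0,0,0.28],
  [0,0,0,0,0,0.32],
  [0,0,0,0,0,0.36],
  [0,0,0,0,0,0.4],
])

```text
t: 18.2
tool_pos: [0.5547, 0.1228, 0.1245]
eef_rot: [0.001, 0.787, 0.617, 0.0]
ft_force: [1.9, -1.0, -5.0]
grip_width: 0.192
finger_force: 78.7
```

jog_arm([
  [0,0,0,0,0,0.03],
  [0,0,0,0,0,0.06],
  [0,0,0,0,0,0.09],
  [0,0,0,0,0,0.12],
  [0,0,0,0,0,0.14],
  [0,0,0,0,0,0.16],
  [0,0,0,0,0,0.16],
  [0,0,0,0,0,0.16],
])

```text
t: 19.0
tool_pos: [0.5554, 0.1227, 0.1247]
eef_rot: [0.001, 0.612, 0.791, 0.001]
ft_force: [4.3, -1.0, -3.0]
grip_width: 0.189
finger_force: 78.9
```

```bash
python3 - <<'E'
from h import *
s=manip.state();print(np.round(s['qpos'],2),s['tool_pos'],s['eef_rot'],s['ft_force'],s['ft_torque'])
E
```

```text
[-0.94  0.56  0.89  1.92 -0.55  0.92  0.47] [0.55537844 0.12266889 0.12467421] [1.31400208e-03 6.11521600e-01 7.91226411e-01 6.10729698e-04] [ 4.31762386 -1.0391611  -3.02774483] [-0.44879455 -0.95513789 -0.1411607 ]
```

jog_arm([
  [0,0,0,0,0,-0.04],
  [0,0,0,0,0,-0.08],
  [0,0,0.03,0,0,-0.08],
  [0,0,0.07,0,0,-0.08],
  [0,0,0.11,0,0,-0.08],
  [-0.01,-0.05,0.11,0,0,-0.12],
  [-0.02,-0.1,0.11,0,0,-0.16],
  [-0.03,-0.15,0.11,0,0,-0.2],
  [-0.04,-0.2,0.11,0,0,-0.24],
  [-0.05,-0.25,0.11,0,0,-0.28],
])

```text
t: 20.0
tool_pos: [0.5132, -0.0772, 0.2123]
eef_rot: [-0.001, 0.891, 0.454, 0.0]
ft_force: [0.4, 0.2, -2.0]
grip_width: 0.192
finger_force: 79.3
```

jog_arm([
  [-0.01,-0.06,0,0,0,-0.04],
  [-0.02,-0.12,0,0,0,-0.08],
  [-0.03,-0.18,0,0,0,-0.12],
  [-0.04,-0.24,0,0,0,-0.16],
  [-0.05,-0.3,0,0,0,-0.2],
  [-0.066,-0.333,0,0,0,-0.24],
  [-0.066,-0.333,0,0,0,-0.28],
  [-0.066,-0.333,0,0,0,-0.28],
  [-0.066,-0.333,0,0,0,-0.28],
])

```text
t: 20.9
tool_pos: [0.4617, -0.342, 0.2118]
eef_rot: [-0.001, 0.999, 0.036, -0.0]
ft_force: [0.2, 0.6, -1.2]
grip_width: 0.192
finger_force: 79.2
```

```bash
python3 - <<'E'
from h import *
import pickle
s=manip.state();print(np.round(s['qpos'],2),s['tool_pos'],s['eef_rot'],s['ft_force'],s['t'])
info=manip.camera_info('wrist'); im=snap('wrist','w6.png',(200,100,440,300),3); pickle.dump((info,im),open('w6.pkl','wb'))
print(3*(proj('wrist',(.4615,-.343,.058),info)-[200,100]))
E
```

```text
[-0.32  0.67  1.32  1.84 -0.7   1.21 -0.27] [ 0.4617108  -0.34199357  0.211814  ] [-5.01873090e-04  9.99347334e-01  3.61188974e-02 -2.82132912e-04] [ 0.17868581  0.64821411 -1.2473482 ] 20.9
[355.68918532 237.66538017]
```

View pics/w6.png

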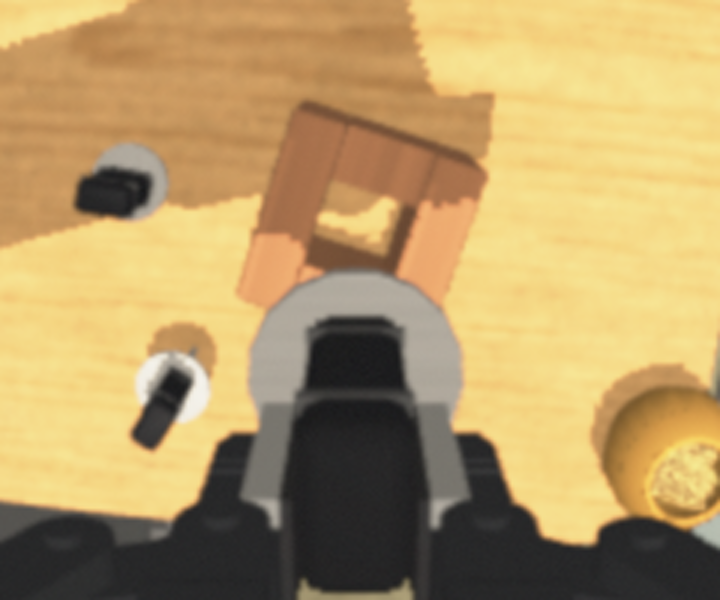

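jog_arm([
  [0.0015,-0.0035,-0.04,0,0,0],
  [0.0015,-0.0035,-0.07,0,0,0],
  [0.0015,-0.0035,-0.09,0,0,0],
  [0.0015,-0.0035,-0.11,0,0,0],
  [0.0015,-0.0035,-0.13,0,0,0],
  [0.0015,-0.0035,-0.15,0,0,0],
  [0.0015,-0.0035,-0.165,0,0,0],
  [0.0015,-0.0035,-0.165,0,0,0],
])

```text
t: 21.75
tool_pos: [0.4622, -0.3459, 0.079]
eef_rot: [-0.0, 0.999, 0.034, -0.001]
ft_force: [1.0, -0.6, -1.0]
grip_width: 0.194
finger_force: 80.8
```

jog_arm([
  [0,0,0,0,0,0],
  [0,0,0,0,0,0],
  [0,0,0,0,0,0],
  [0,0,0,0,0,0],
  [0,0,0,0,0,0],
], grip=0.2)

```text
t: 22.25
tool_pos: [0.4627, -0.3458, 0.0803]
eef_rot: [0.0, 0.999, 0.034, 0.0]
ft_force: [-0.2, 0.3, 0.3]
grip_width: 0.6
finger_force: 0.0
```

jog_arm([
  [0,0,0.06,0,0,0],
  [0,0,0.12,0,0,0],
  [0,0,0.18,0,0,0],
  [0,0,0.24,0,0,0],
  [0,0.03,0.28,0,0,0],
  [0.01,0.08,0.28,0,0,0],
  [0.01,0.08,0.28,0,0,0],
  [0.01,0.08,0.28,0,0,0],
])

```text
t: 23.05
tool_pos: [0.4712, -0.2803, 0.3039]
eef_rot: [-0.0, 0.999, 0.036, 0.0]
ft_force: [0.3, 0.4, 0.2]
grip_width: 0.6
finger_force: 0.0
```

```bash
python3 - <<'E'
from h import *
import pickle
s=manip.state();print(np.round(s['qpos'],2),s['tool_pos'],s['eef_rot'],s['ft_force'],s['t'])
info=manip.camera_info('wrist'); im=snap('wrist','w7.png',(120,100,520,320),2); pickle.dump((info,im),open('w7.pkl','wb'))
P=lambda X:np.round(2*(proj('wrist',X,info)-[120,100]))
print(P((.4626,-.3445,.058)),P((.4626,-.3445,.123)),'pin',P((.4711,-.1516,.103)))
for q in['key','pawl_pin']: print(q,[(round(d['p'],2),np.round(d['bbox'],1).tolist()) for d in manip.regions_of(q,'wrist')][:6])
E
```

```text
[-0.56  0.56  1.48  1.79 -0.57  1.34 -0.44] [ 0.4711859  -0.2803459   0.30392008] [-2.50067165e-04  9.99352758e-01  3.59722485e-02  2.59086243e-05] [0.32718902 0.36248064 0.15088865] 23.05
[489. 150.] [505. 171.] pin [188. 130.]
key [(0.96, [365.1, 179.5, 32.9, 39.8]), (0.8, [300.6, 161.5, 22.4, 20.6]), (0.57, [312.0, 218.1, 23.2, 27.1])]
pawl_pin [(0.63, [221.3, 131.7, 17.4, 70.4])]
```

View pics/w7.png

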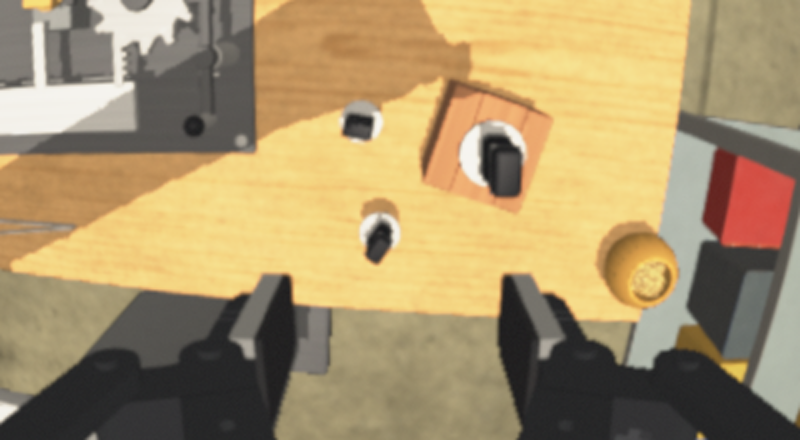

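jog_arm([
  [0.001,0.05,-0.06,0,0,0],
  [0.001,0.106,-0.1,0,0,0],
  [0.001,0.106,-0.1,0,0,0],
  [0.001,0.106,-0.15,0,0,0],
  [0.001,0.106,-0.2,0,0,0],
  [0.001,0.106,-0.25,0,0,0],
  [0.001,0.106,-0.28,0,0,0],
  [0.001,0.106,-0.28,0,0,0],
  [0.001,0.106,-0.28,0,0,0],
], grip=-1)

```text
t: 24.1
tool_pos: [0.4713, -0.1988, 0.0808]
eef_rot: [0.001, 0.999, 0.033, 0.0]
ft_force: [1.1, 0.0, 0.7]
grip_width: 0.004
finger_force: 0.0
```

jog_arm([
  [0,0.01,0,0,0,0],
  [0,0.02,0,0,0,0],
  [0,0.025,0,0,0,0],
  [0,0.03,0,0,0,0],
  [0,0.03,0,0,0,0],
])

```text
t: 24.6
tool_pos: [0.4717, -0.1719, 0.0802]
eef_rot: [-0.0, 0.999, 0.035, 0.0]
ft_force: [0.3, -0.2, -0.5]
grip_width: 0.0
finger_force: 0.0
```

Still short of contact; push on in small steps.

jog_arm([
  [0,0.004,0,0,0,0],
  [0,0.007,0,0,0,0],
  [0,0.01,0,0,0,0],
  [0,0.01,0,0,0,0],
])

```text
t: 25.0
tool_pos: [0.4713, -0.1646, 0.08]
eef_rot: [-0.0, 0.999, 0.035, -0.0]
ft_force: [0.2, 0.1, 0.2]
grip_width: -0.003
finger_force: 0.0
```

jog_arm([
  [0,0.004,0,0,0,0],
  [0,0.007,0,0,0,0],
  [0,0.007,0,0,0,0],
])

```text
t: 25.3
tool_pos: [0.4714, -0.159, 0.08]
eef_rot: [-0.0, 0.999, 0.035, -0.0]
ft_force: [-0.0, 0.3, 0.0]
grip_width: 0.002
finger_force: 0.0
```

```bash
python3 - <<'E'
from h import *
import pickle
s=manip.state();print(s['tool_pos'],s['ft_force'],s['t'])
info=manip.camera_info('wrist'); im=snap('wrist','w8.png',(220,60,420,310),2.4); pickle.dump((info,im),open('w8.pkl','wb'))
E
```

```text
[ 0.4713518  -0.15896963  0.08000767] [-0.00287364  0.31304553  0.01796074] 25.3
```

View pics/w8.png

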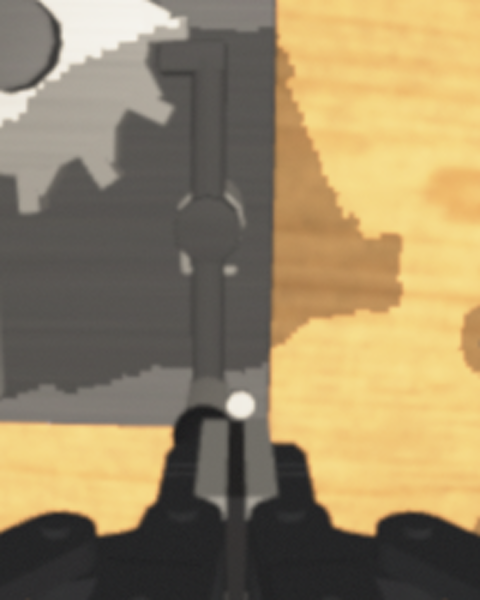

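The wrist view shows the pin's ball at (205,425), just left of the shut fingers at (236,430), so pushing on to +y is right.

jog_arm([
  [0,0.004,0,0,0,0],
  [0,0.008,0,0,0,0],
  [0,0.01,0,0,0,0],
  [0,0.01,0,0,0,0],
])

```text
t: 25.75
tool_pos: [0.4714, -0.151, 0.08]
eef_rot: [-0.0, 0.999, 0.035, -0.0]
ft_force: [-1.4, 0.0, -0.1]
grip_width: 0.001
finger_force: 0.1
```

jog_arm([
  [0,0.004,0,0,0,0],
  [0,0.006,0,0,0,0],
  [0,0.006,0,0,0,0],
])

```text
t: 26.05
tool_pos: [0.4714, -0.1463, 0.08]
eef_rot: [-0.0, 0.999, 0.035, -0.0]
ft_force: [0.1, 0.2, 0.4]
grip_width: 0.001
finger_force: 0.1
```

```bash
python3 - <<'E'
from h import *
import pickle
s=manip.state();print(s['tool_pos'],s['ft_force'],s['ft_torque'],s['t'])
info=manip.camera_info('wrist'); im=snap('wrist','w9.png',(180,60,420,310),2.4); pickle.dump((info,im),open('w9.pkl','wb'))
E
```

```text
[ 0.47135031 -0.14626052  0.08002823] [0.09437497 0.16427673 0.37317786] [ 0.07921508  0.05033083 -0.00925137] 26.05
```

View pics/w9.png

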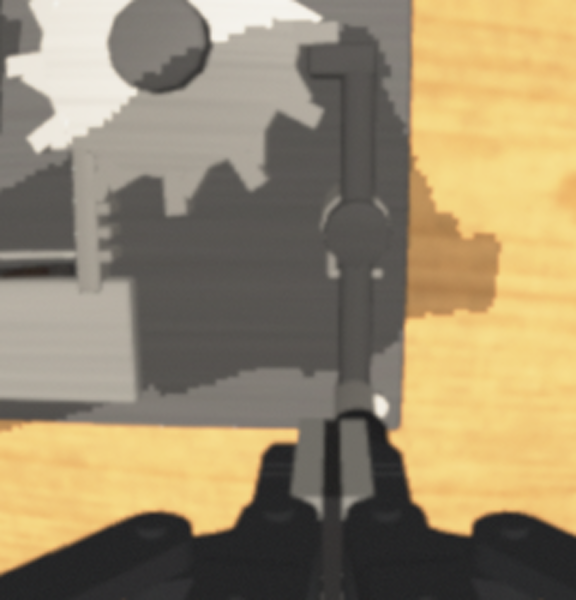

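```bash
python3 - <<'E'
from h import *
import pickle
for f,uv in(('w8',(205/2.4+220,425/2.4+60)),('w9',(355/2.4+180,423/2.4+60)),('w7',(216.5,163))):
    info,im=pickle.load(open(f+'.pkl','rb')); print(f,pix2z('wrist',uv,.098,info), -np.array(info['R']).T@np.array(info['t']))
info,im=pickle.load(open('w9.pkl','rb'))
for X in[(.4713,-.1463,.08),(.4713,-.1463,.1),(.4713+.011,-.1463,.1)]: print(2.4*(proj('wrist',X,info)-[180,60]))
# pivot, wheel hub
print(pix2z('wrist',(355/2.4+180,228/2.4+60),.06,info),pix2z('wrist',(160/2.4+180,42/2.4+60),.08,info))
E
```

```text
w8 [ 0.47645548 -0.15278079  0.098     ] [ 0.5377723  -0.15503964  0.24502787]
w9 [ 0.47771835 -0.15151788  0.098     ] [ 0.53777076 -0.14229818  0.24506145]
w7 [ 0.47261211 -0.1531168   0.098     ] [ 0.53756313 -0.27627954  0.46896109]
[328.84278492 417.73837768]
[328.53550299 452.59496861]
[332.12488825 404.84784392]
[ 0.51439417 -0.14983533  0.06      ] [ 0.55647786 -0.10286425  0.08      ]
```

jog_arm([
  [0,-0.015,0,0,0,0],
  [0,-0.03,0,0,0,0],
  [0,-0.045,0,0,0,0],
  [0.005,-0.045,-0.01,0,0,0],
  [0.005,-0.045,-0.02,0,0,0],
  [0.005,-0.045,-0.02,0,0,0],
])

```text
t: 26.7
tool_pos: [0.4745, -0.182, 0.0626]
eef_rot: [-0.0, 0.999, 0.034, -0.001]
ft_force: [-0.7, -0.2, 0.5]
grip_width: -0.001
finger_force: 0.0
```

jog_arm([
  [0,0.01,0,0,0,0],
  [0,0.015,0,0,0,0],
  [0,0.02,0,0,0,0],
  [0,0.025,0,0,0,0],
  [0,0.03,0,0,0,0],
  [0,0.03,0,0,0,0],
])

```text
t: 27.3
tool_pos: [0.4755, -0.1579, 0.0642]
eef_rot: [-0.0, 0.999, 0.035, 0.0]
ft_force: [-0.9, -2.9, 1.1]
grip_width: -0.002
finger_force: 1.2
```

jog_arm([
  [0,0.005,0,0,0,0],
  [0,0.01,0,0,0,0],
  [0,0.01,0,0,0,0],
])

```text
t: 27.6
tool_pos: [0.4762, -0.1508, 0.0644]
eef_rot: [0.001, 0.999, 0.035, 0.001]
ft_force: [0.7, -4.7, 0.1]
grip_width: -0.004
finger_force: 1.9
```

jog_arm([
  [0,0.004,0,0,0,0],
  [0,0.008,0,0,0,0],
  [0,0.01,0,0,0,0],
  [0,0.01,0,0,0,0],
  [0,0.01,0,0,0,0],
  [0,0.01,0,0,0,0],
])

```text
t: 28.2
tool_pos: [0.4765, -0.1492, 0.0655]
eef_rot: [0.006, 0.999, 0.032, 0.002]
ft_force: [1.8, -17.2, -0.6]
grip_width: -0.004
finger_force: 7.9
```

```bash
python3 - <<'E'
from h import *
import pickle,time
s=manip.state();print(s['tool_pos'],s['ft_force'],s['ft_torque'],s['t'])
info=manip.camera_info('wrist'); im=snap('wrist','w10.png',(100,60,420,310),2.4); pickle.dump((info,im),open('w10.pkl','wb'))
E
```

```text
[ 0.47650296 -0.14915873  0.06545161] [  1.76575513 -17.16537876  -0.60576276] [-3.75090601 -0.40672962 -0.01944835] 28.2
```

View pics/w10.png

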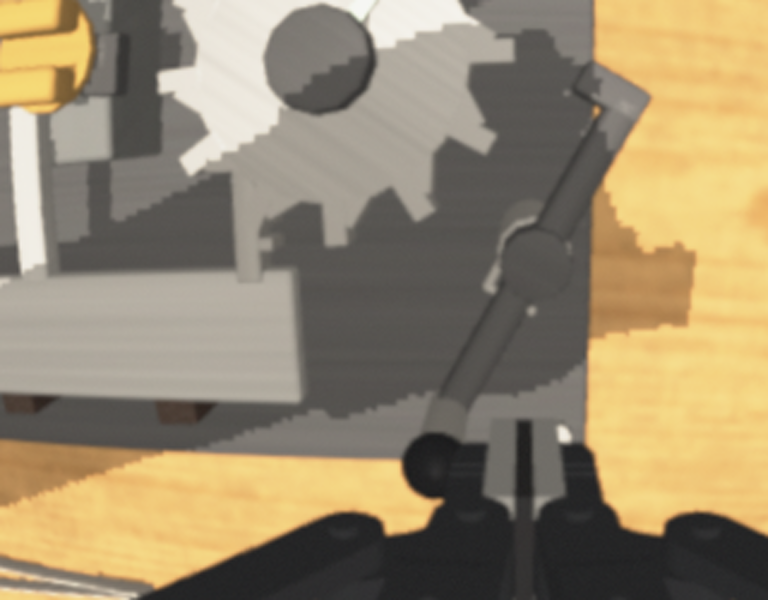

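The pawl arm is swung clear of the wheel (tip at (615,90)), with the ball at (435,465) held left by the fingers. Now hold it while the drum eases back.

jog_arm([
  [0,-0.003,0,0,0,0],
  [0,-0.003,0,0,0,0],
  [0,-0.003,0,0,0,0],
  [0,-0.003,0,0,0,0],
  [0,-0.003,0,0,0,0],
  [0,-0.003,0,0,0,0],
  [0,-0.003,0,0,0,0],
  [0,-0.003,0,0,0,0],
  [0,-0.003,0,0,0,0],
  [0,-0.003,0,0,0,0],
])

```text
t: 29.25
tool_pos: [0.4765, -0.1496, 0.0653]
eef_rot: [0.004, 0.999, 0.033, 0.002]
ft_force: [1.1, -11.9, 2.9]
grip_width: -0.002
finger_force: 6.3
```

jog_arm([
  [0,0,0,0,0,0],
  [0,0,0,0,0,0],
  [0,0,0,0,0,0],
  [0,0,0,0,0,0],
  [0,0,0,0,0,0],
  [0,0,0,0,0,0],
  [0,0,0,0,0,0],
  [0,0,0,0,0,0],
  [0,0,0,0,0,0],
  [0,0,0,0,0,0],
])

```text
t: 30.25
tool_pos: [0.4765, -0.1496, 0.0653]
eef_rot: [0.004, 0.999, 0.033, 0.002]
ft_force: [1.1, -12.8, 2.1]
grip_width: -0.002
finger_force: 6.3
```

jog_arm([
  [0,0,0,0,0,0],
  [0,0,0,0,0,0],
  [0,0,0,0,0,0],
  [0,0,0,0,0,0],
  [0,0,0,0,0,0],
  [0,0,0,0,0,0],
  [0,0,0,0,0,0],
  [0,0,0,0,0,0],
  [0,0,0,0,0,0],
  [0,0,0,0,0,0],
])

```text
t: 31.25
tool_pos: [0.4765, -0.1496, 0.0653]
eef_rot: [0.004, 0.999, 0.033, 0.002]
ft_force: [1.5, -12.9, 2.3]
grip_width: -0.001
finger_force: 6.3
```

jog_arm([
  [0,0,0,0,0,0],
  [0,0,0,0,0,0],
  [0,0,0,0,0,0],
  [0,0,0,0,0,0],
  [0,0,0,0,0,0],
  [0,0,0,0,0,0],
  [0,0,0,0,0,0],
  [0,0,0,0,0,0],
  [0,0,0,0,0,0],
  [0,0,0,0,0,0],
])

```text
t: 32.25
tool_pos: [0.4764, -0.1496, 0.0653]
eef_rot: [0.004, 0.999, 0.033, 0.002]
ft_force: [1.2, -13.6, 1.7]
grip_width: -0.001
finger_force: 6.3
```

jog_arm([
  [0,0,0,0,0,0],
  [0,0,0,0,0,0],
  [0,0,0,0,0,0],
  [0,0,0,0,0,0],
  [0,0,0,0,0,0],
  [0,0,0,0,0,0],
  [0,0,0,0,0,0],
  [0,0,0,0,0,0],
  [0,0,0,0,0,0],
  [0,0,0,0,0,0],
])

```text
t: 33.25
tool_pos: [0.4764, -0.1496, 0.0653]
eef_rot: [0.004, 0.999, 0.033, 0.002]
ft_force: [1.3, -12.5, 1.3]
grip_width: 0.0
finger_force: 6.3
```

jog_arm([
  [0,0,0,0,0,0],
  [0,0,0,0,0,0],
  [0,0,0,0,0,0],
  [0,0,0,0,0,0],
  [0,0,0,0,0,0],
  [0,0,0,0,0,0],
  [0,0,0,0,0,0],
  [0,0,0,0,0,0],
  [0,0,0,0,0,0],
  [0,0,0,0,0,0],
])

```text
t: 34.25
tool_pos: [0.4765, -0.1496, 0.0653]
eef_rot: [0.004, 0.999, 0.033, 0.002]
ft_force: [1.9, -11.8, 1.2]
grip_width: 0.0
finger_force: 6.3
```

jog_arm([
  [0,0,0,0,0,0],
  [0,0,0,0,0,0],
  [0,0,0,0,0,0],
  [0,0,0,0,0,0],
  [0,0,0,0,0,0],
  [0,0,0,0,0,0],
  [0,0,0,0,0,0],
  [0,0,0,0,0,0],
  [0,0,0,0,0,0],
  [0,0,0,0,0,0],
])

```text
t: 35.25
tool_pos: [0.4765, -0.1496, 0.0653]
eef_rot: [0.004, 0.999, 0.033, 0.002]
ft_force: [1.7, -12.6, 1.8]
grip_width: -0.003
finger_force: 6.3
```

```bash
python3 - <<'E'
from h import *
import pickle
s=manip.state();print(s['tool_pos'],s['ft_force'],s['t'])
a=pickle.load(open('w10.pkl','rb'))[1]; i=manip.camera_info('wrist'); b=manip.read_camera('wrist')[:,:,::-1]; 
c=manip.read_camera('wrist')[:,:,::-1]; print('still moving?',(np.abs(b.astype(int)-c)>20).sum())
for n,im in(('a',a),('b',b)):
    m=(im.min(2)>140).astype(np.uint8); m[:, 330:]=0
    print(n,[np.round(manip_d['bbox']).tolist() for manip_d in manip.regions_of('bar_front','wrist')][:1] if n=='b' else '')
r=[d for d in manip.regions_of('bar_front','wrist')][0]
ys,xs=np.nonzero(r['region']); front=[(x,ys[xs==x].max()) for x in np.unique(xs)[5:-5:15]]
J=np.array([.5265,.038]);yaw=.063;c,s=np.cos(yaw),np.sin(yaw)
for uv in front:
    X=pix2z('wrist',uv,.052,i)[:2]-J; print(uv,np.round([c*X[0]+s*X[1],-s*X[0]+c*X[1]],4))
E
```

```text
[ 0.47647712 -0.14958463  0.06532083] [  1.68869862 -12.5793514    1.77202762] 35.25
still moving? 3
a 
b [[122.0, 83.0, 64.0, 50.0]]
(np.int64(97), np.int64(103)) [ 0.0228 -0.0344]
(np.int64(112), np.int64(105)) [ 0.0197 -0.0482]
(np.int64(127), np.int64(102)) [ 0.0201 -0.0612]
(np.int64(142), np.int64(99)) [ 0.0207 -0.0733]
```

jog_arm([
  [0,0,0,0,0,0],
  [0,0,0,0,0,0],
  [0,0,0,0,0,0],
  [0,0,0,0,0,0],
  [0,0,0,0,0,0],
  [0,0,0,0,0,0],
  [0,0,0,0,0,0],
  [0,0,0,0,0,0],
  [0,0,0,0,0,0],
  [0,0,0,0,0,0],
])

```text
t: 36.45
tool_pos: [0.4765, -0.1496, 0.0653]
eef_rot: [0.004, 0.999, 0.033, 0.002]
ft_force: [1.5, -13.1, 1.8]
grip_width: -0.004
finger_force: 6.3
```

```bash
python3 - <<'E'
from h import *
import pickle
i=manip.camera_info('wrist'); b=manip.read_camera('wrist')[:,:,::-1].astype(int); pickle.dump((i,b),open('w11.pkl','wb'))
a=pickle.load(open('w10.pkl','rb'))[1].astype(int)
print('diff from w10',(np.abs(a-b).max(2)>30).sum())
J=np.array([.5265,.038]);yaw=.063;c,s=np.cos(yaw),np.sin(yaw)
# brightness profile along jig x at jig y=-100 (free bar, right of lock_2), z .052
for n,im in(('w10',a),('now',b)):
  out=[]
  for y in(-.085,-.075,-.035):
    l=[]
    for x in np.arange(-.09,.03,.005):
        u=proj('wrist',(J[0]+c*x-s*y,J[1]+s*x+c*y,.052),i); k=np.round(u).astype(int)
        l.append(int(im[k[1],k[0]].mean()) if 0<=k[0]<640 and 0<=k[1]<400 else -1)
    out.append(l)
  print(n,*out,sep='\n')
E
```

```text
diff from w10 29350
w10
[181, 193, 183, 80, 63, 63, 167, 171, 167, 170, 169, 174, 169, 83, 83, 85, 119, 119, 121, 75, 73, 73, 74, 73]
[180, 193, 126, 80, 79, 82, 167, 170, 166, 170, 167, 175, 167, 81, 83, 85, 107, 110, 87, 146, 140, 155, 125, 115]
[128, 131, 121, 80, 71, 63, 166, 167, 165, 167, 166, 172, 166, 81, 83, 121, 121, 121, 118, 121, 118, 120, 121, 191]
now
[172, 186, 182, 74, 61, 60, 58, 59, 57, 59, 63, 135, 146, 137, 159, 159, 233, 233, 235, 235, 147, 69, 69, 68]
[173, 186, 125, 75, 76, 76, 76, 77, 77, 75, 76, 77, 78, 121, 157, 212, 234, 232, 234, 234, 131, 144, 125, 108]
[123, 123, 119, 76, 71, 59, 59, 60, 58, 59, 60, 123, 131, 219, 229, 228, 233, 229, 231, 232, 130, 112, 114, 183]
```

jog_arm([
  [0,-0.01,0,0,0,0],
  [0,-0.02,0,0,0,0],
  [0,-0.03,0,0,0,0],
  [0,-0.04,0,0,0,0],
  [0,-0.055,0,0,0,0],
  [0,-0.055,0.04,0,0,0],
  [0,-0.055,0.1,0,0,0],
  [0,-0.055,0.16,0,0,0],
  [0,-0.055,0.22,0,0,0],
  [0,-0.055,0.28,0,0,0.04],
])

```text
t: 37.5
tool_pos: [0.4747, -0.1891, 0.2892]
eef_rot: [0.001, 0.995, 0.098, -0.001]
ft_force: [0.7, 0.9, -0.6]
grip_width: -0.003
finger_force: 0.0
```

jog_arm([
  [0,0.05,0.02,0,0,0.045],
  [0,0.1,0.02,0,0,0.09],
  [0,0.14,0.02,0,0,0.135],
  [0,0.18,0.02,0,0,0.18],
  [0,0.22,0.02,0,0,0.225],
  [0,0.26,0.02,0,0,0.27],
  [0,0.3,0.02,0,0,0.315],
  [0,0.315,0.02,0,0,0.36],
  [0,0.315,0.02,0,0,0.405],
  [0,0.315,0.02,0,0,0.45],
])

```text
t: 38.5
tool_pos: [0.4749, 0.0634, 0.304]
eef_rot: [-0.0, 0.691, 0.723, -0.0]
ft_force: [-0.6, -0.0, 0.1]
grip_width: -0.002
finger_force: 0.0
```

jog_arm([
  [0,0,0,0,0,0.045],
  [0,0,0,0,0,0.09],
  [0,0,0,0,0,0.135],
  [0,0,0,0,0,0.18],
  [0,0,0,0,0,0.225],
  [0,0,0,0,0,0.27],
  [0,0,0,0,0,0.315],
  [0,0,0,0,0,0.36],
  [0,0,0,0,0,0.405],
  [0,0,0,0,0,0.45],
])

```text
t: 39.5
tool_pos: [0.475, 0.0625, 0.304]
eef_rot: [-0.0, 0.057, 0.998, 0.0]
ft_force: [0.2, 0.0, -0.7]
grip_width: -0.004
finger_force: 0.0
```

jog_arm([
  [0,0,0,0,0,0.045],
  [0,0,0,0,0,0.06],
  [0,0,0,0,0,0.06],
  [0,0,0,0,0,0.06],
], grip=0.2)

```text
t: 39.9
tool_pos: [0.4752, 0.0626, 0.304]
eef_rot: [-0.0, -0.033, 0.999, 0.0]
ft_force: [0.5, 0.1, 0.5]
grip_width: 0.6
finger_force: 0.0
```

```bash
python3 - <<'E'
from h import *
import pickle
s=manip.state();print(np.round(s['qpos'],2),s['tool_pos'],s['eef_rot'],s['ft_force'],s['t'])
info=manip.camera_info('wrist'); im=snap('wrist','w12.png',(130,30,530,330),2); pickle.dump((info,im),open('w12.pkl','wb'))
for q in['choke_1','tray','bar_front','pawl_pin']: print(q,[(round(d['p'],2),np.round(d['bbox'],1).tolist()) for d in manip.regions_of(q,'wrist')][:7])
J=np.array([.5265,.038]);yaw=.063;c,s=np.cos(yaw),np.sin(yaw)
for y in(.105,.043,-.019,-.081):
    X=(J[0]+c*-.06-s*y,J[1]+s*-.06+c*y,.04);u=proj('wrist',X,info);print(np.round(X,4),np.round(u,1),np.round(2*(u-[130,30])))
E
```

```text
[-1.2   0.08  1.08  1.94 -0.08  1.17  1.55] [0.47515788 0.06264718 0.30399129] [-2.58185640e-04 -3.34615486e-02  9.99439970e-01  7.09978907e-05] [0.54257653 0.1415468  0.49263721] 39.9
choke_1 [(0.98, [331.1, 156.1, 22.8, 34.7]), (0.72, [287.9, 157.9, 21.5, 25.8]), (0.7, [248.1, 157.2, 23.8, 27.3]), (0.66, [368.7, 156.0, 21.0, 28.4])]
tray [(0.74, [482.9, 141.5, 100.9, 133.2]), (0.2, [279.8, 191.8, 248.2, 124.8])]
bar_front [(0.95, [299.1, 218.1, 177.1, 76.0])]
pawl_pin [(0.98, [169.6, 188.6, 25.2, 60.1])]
[0.46  0.139 0.04 ] [373.  157.4] [486. 255.]
[0.4639 0.0771 0.04  ] [329.1 156.8] [398. 254.]
[0.4678 0.0153 0.04  ] [284.7 156.7] [309. 253.]
[ 0.4717 -0.0466  0.04  ] [241.7 157.2] [223. 254.]
```

View pics/w12.png

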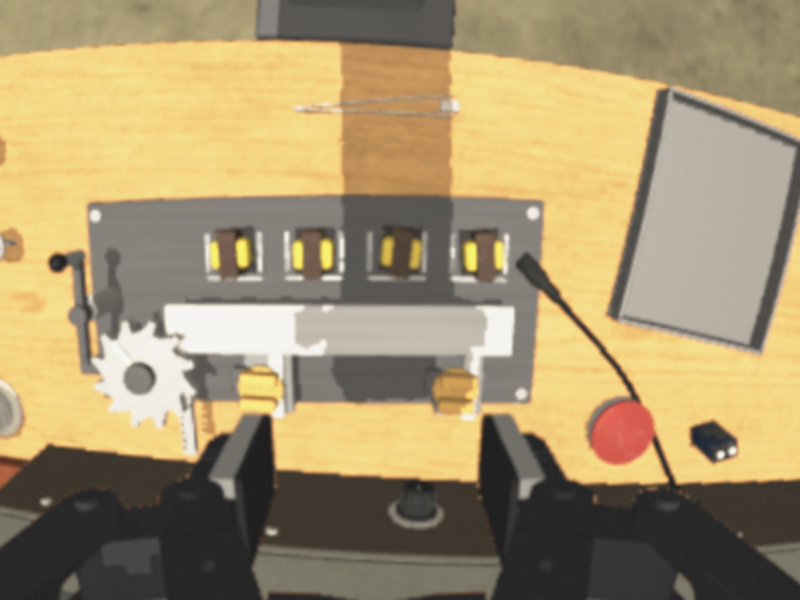

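```bash
cat > tray.py <<'E'
from h import *
def tray(cam='wrist'):
    i=manip.camera_info(cam); im=manip.read_camera(cam); d=manip.regions_of('tray',cam)
    d=max(d,key=lambda d:d['region'].sum() if d['p']>.3 else 0); m=d['region'].astype(np.uint8)
    c=max(cv2.findContours(m,0,2)[0],key=cv2.contourArea)
    W=np.array([pix2z(cam,p[0],.022,i)[:2] for p in c],np.float32)*1000
    r=cv2.minAreaRect(W); 
    return d['p'],np.round(d['bbox']),r
E
python3 - <<'E'
from tray import *
import pickle
info,im=pickle.load(open('w12.pkl','rb'))
P=lambda u,v,z:pix2z('wrist',(u/2+130-.25,v/2+30-.25),z,info)
for c in[(231,253),(313,254),(401,252),(484,255)]: print(np.round(P(*c,.040),4))
t=np.array([P(*c,.026) for c in[(668,90),(800,140),(762,350),(612,318)]]);print(np.round(t,3).tolist(),t.mean(0))
for n in range(4): d=t[(n+1)%4]-t[n];print(np.linalg.norm(d),np.degrees(np.arctan2(d[1],d[0])))
print(tray('wrist'),tray('top'))
s=manip.state()['tool_pos'];print(s)
E
```

```text
[ 0.4701 -0.0414  0.04  ]
[0.4677 0.0174 0.04  ]
[0.4624 0.0786 0.04  ]
[0.46   0.1372 0.04  ]
[[0.32, 0.273, 0.026], [0.335, 0.407, 0.026], [0.518, 0.398, 0.026], [0.501, 0.247, 0.026]] [0.41854454 0.33119168 0.026     ]
0.13435232746848277 83.6572751522222
0.18310216151726083 -2.8400701375915736
0.15222565767187393 -96.29886904977948
0.18299884406452369 171.56324614879134
(0.77, array([481., 142., 104., 138.]), ((419.1663513183594, 334.86859130859375), (164.2176971435547, 191.93466186523438), 82.58041381835938)) (0.45, array([306., 198., 110.,  60.]), ((524.5384521484375, -72.12664031982422), (193.8096466064453, 196.026123046875), 4.741529941558838))
[0.47534284 0.06307928 0.30406351]
```

jog_arm([
  [-0.0185,0.05,-0.05,0,0,0],
  [-0.0185,0.0945,-0.1,0,0,0],
  [-0.0185,0.0945,-0.15,0,0,0],
  [-0.0185,0.0945,-0.2,0,0,0],
  [-0.0185,0.0945,-0.25,0,0,0],
  [-0.0185,0.0945,-0.3,0,0,0],
  [-0.0185,0.0945,-0.33,0,0,0],
  [-0.0185,0.0945,-0.345,0,0,0],
  [-0.0185,0.0945,-0.357,0,0,0],
  [-0.0185,0.0945,-0.357,0,0,0],
], grip=0.05)

```text
t: 41.35
tool_pos: [0.4606, 0.1386, 0.0182]
eef_rot: [-0.0, -0.034, 0.999, -0.0]
ft_force: [-1.0, -0.1, 1.1]
grip_width: 0.525
finger_force: 0.0
```

jog_arm([
  [0,0,0,0,0,0],
  [0,0,0,0,0,0],
  [0,0,0,0,0,0],
  [0,0,0,0,0,0],
  [0,0,0,0,0,0],
], grip=-1, newtons=40)

```text
t: 41.85
tool_pos: [0.4607, 0.1388, 0.0188]
eef_rot: [0.0, -0.034, 0.999, 0.0]
ft_force: [0.2, 0.6, 0.5]
grip_width: -0.004
finger_force: 0.0
```

The fingers shut completely above the coil: the real tips sit about 25 mm above the reported TCP, which also explains the miss over the pin's ball. I'll reopen and go lower, watching the force.

jog_arm([
  [0,0,0.01,0,0,0],
  [0,0,0.01,0,0,0],
  [0,0,0.01,0,0,0],
  [0,0,0.01,0,0,0],
  [0,0,0,0,0,0],
  [0,0,-0.01,0,0,0],
  [0,0,-0.018,0,0,0],
  [0,0,-0.024,0,0,0],
  [0,0,-0.024,0,0,0],
], grip=0.05)

```text
t: 42.75
tool_pos: [0.46, 0.1382, -0.0016]
eef_rot: [-0.001, -0.034, 0.999, -0.0]
ft_force: [-0.6, 0.1, -0.3]
grip_width: 0.525
finger_force: 0.0
```

jog_arm([
  [0,0,-0.003,0,0,0],
  [0,0,-0.005,0,0,0],
  [0,0,-0.005,0,0,0],
])

```text
t: 43.05
tool_pos: [0.4605, 0.1386, -0.0048]
eef_rot: [0.0, -0.034, 0.999, 0.0]
ft_force: [0.3, 0.7, 0.1]
grip_width: 0.52
finger_force: 0.0
```

jog_arm([
  [0,0,0,0,0,0],
  [0,0,0,0,0,0],
  [0,0,0,0,0,0],
  [0,0,0,0,0,0],
  [0,0,0,0,0,0],
], grip=-1, newtons=40)

```text
t: 43.55
tool_pos: [0.4608, 0.1387, -0.0044]
eef_rot: [0.0, -0.034, 0.999, 0.0]
ft_force: [-1.3, 0.1, 4.9]
grip_width: 0.331
finger_force: 39.4
```

jog_arm([
  [0,0,0.03,0,0,0],
  [0,0,0.08,0,0,0],
  [0,0,0.14,0,0,0],
  [0,0,0.2,0,0,0],
  [0,0.05,0.25,0,0,0],
  [0,0.1,0.25,0,0,0],
  [0,0.1,0.25,0,0,0],
  [0,0.1,0.25,0,0,0],
])

```text
t: 44.35
tool_pos: [0.4599, 0.2196, 0.1949]
eef_rot: [-0.0, -0.036, 0.999, -0.0]
ft_force: [-0.3, -0.8, -0.8]
grip_width: 0.327
finger_force: 39.4
```

```bash
python3 - <<'E'
from tray import *
s=manip.state();print(s['tool_pos'],s['grip_width'],s['ft_force'])
print(tray('wrist'))
print([(round(d['p'],2),np.round(d['bbox'],1).tolist()) for d in manip.regions_of('choke_1','wrist')][:7])
E
```

```text
[0.45988845 0.21957284 0.19493623] 0.3270954336392913 [-0.33062713 -0.75151951 -0.77104826]
(0.64, array([418., 147., 157., 186.]), ((419.77093505859375, 336.8197937011719), (156.55792236328125, 192.2156524658203), 82.88487243652344))
[(0.88, [117.8, 176.2, 31.6, 33.7]), (0.88, [318.6, 258.8, 62.4, 90.5]), (0.84, [154.5, 176.3, 25.0, 35.6]), (0.74, [199.6, 173.9, 29.4, 40.9])]
```

jog_arm([
  [0.01,0.06,-0.02,0,0,0],
  [0.01,0.12,-0.05,0,0,0],
  [0.01,0.179,-0.1,0,0,0],
  [0.01,0.179,-0.15,0,0,0],
  [0.01,0.179,-0.2,0,0,0],
  [0.01,0.179,-0.225,0,0,0],
  [0.01,0.179,-0.24,0,0,0],
  [0.01,0.179,-0.251,0,0,0],
  [0.01,0.179,-0.251,0,0,0],
  [0.01,0.179,-0.251,0,0,0],
])

```text
t: 45.5
tool_pos: [0.4694, 0.362, -0.0045]
eef_rot: [0.001, -0.034, 0.999, 0.001]
ft_force: [-0.0, -0.7, 0.4]
grip_width: 0.323
finger_force: 39.4
```

jog_arm([
  [0,0,-0.001,0,0,0],
  [0,0,-0.001,0,0,0],
  [0,0,-0.001,0,0,0],
], grip=-0.1)

```text
t: 45.8
tool_pos: [0.4688, 0.3623, -0.0056]
eef_rot: [0.0, -0.034, 0.999, 0.001]
ft_force: [0.5, 0.1, -1.1]
grip_width: 0.448
finger_force: 0.0
```

jog_arm([
  [0,0,0.03,0,0,0],
  [0,0,0.09,0,0,0],
  [0,-0.02,0.15,0,0,0],
  [0,-0.08,0.2,0,0,0],
  [0,-0.14,0.25,0,0,0],
  [0,-0.2,0.25,0,0,0],
  [0,-0.26,0.25,0,0,0],
  [0,-0.32,0.25,0,0,0],
  [0,-0.355,0.25,0,0,0],
  [0,-0.355,0.25,0,0,0],
], grip=0.05)

```text
t: 46.8
tool_pos: [0.4683, 0.072, 0.1945]
eef_rot: [0.001, -0.029, 1.0, 0.001]
ft_force: [-0.4, 0.4, -0.3]
grip_width: 0.527
finger_force: 0.0
```

```bash
python3 - <<'E'
from tray import *
s=manip.state();print(s['tool_pos'],s['grip_width'],s['ft_force'])
print(tray('wrist'));i=manip.camera_info('wrist')
for d in manip.regions_of('choke_1','wrist')[:7]: print(round(d['p'],2),np.round(d['bbox'],1).tolist(),np.round(pix2z('wrist',d['bbox'][:2],.034,i),3))
E
```

```text
[0.46830267 0.07197047 0.19450379] 0.5267539924136145 [-0.44443799  0.37221368 -0.30736251]
(0.77, array([512., 150., 118., 165.]), ((419.1514892578125, 332.69976806640625), (165.8537139892578, 191.3844757080078), 82.48861694335938))
0.95 [269.9, 175.8, 25.6, 36.4] [0.469 0.025 0.034]
0.87 [218.8, 176.3, 33.4, 40.8] [ 0.472 -0.033  0.034]
0.8 [325.1, 174.5, 27.1, 39.4] [0.463 0.084 0.034]
0.69 [528.8, 193.6, 25.1, 31.9] [0.466 0.35  0.034]
0.17 [229.7, 259.5, 22.4, 24.6] [ 0.573 -0.022  0.034]
```

jog_arm([
  [-0.005,0,-0.06,0,0,0],
  [-0.005,0,-0.12,0,0,0],
  [-0.005,0,-0.16,0,0,0],
  [-0.005,0,-0.16,0,0,0],
])

```text
t: 47.35
tool_pos: [0.4613, 0.0785, 0.0621]
eef_rot: [-0.004, -0.036, 0.999, -0.002]
ft_force: [-0.1, -0.4, 0.5]
grip_width: 0.524
finger_force: 0.0
```

jog_arm([
  [0.001,0,-0.03,0,0,0],
  [0.001,0,-0.055,0,0,0],
  [0.001,0,-0.07,0,0,0],
  [0.001,0,-0.08,0,0,0],
  [0.001,0,-0.083,0,0,0],
  [0.001,0,-0.083,0,0,0],
])

```text
t: 47.95
tool_pos: [0.4658, 0.0781, -0.0002]
eef_rot: [0.0, -0.034, 0.999, 0.0]
ft_force: [0.3, 0.0, -0.4]
grip_width: 0.526
finger_force: 0.0
```

jog_arm([
  [0,0,0,0,0,0],
  [0,0,0,0,0,0],
  [0,0,0,0,0,0],
  [0,0,0,0,0,0],
  [0,0,0,0,0,0],
], grip=-1)

```text
t: 48.45
tool_pos: [0.4659, 0.0781, 0.0002]
eef_rot: [0.001, -0.034, 0.999, 0.001]
ft_force: [-0.5, 1.0, 6.4]
grip_width: 0.328
finger_force: 39.1
```

jog_arm([
  [0,0,0.03,0,0,0],
  [0,0,0.08,0,0,0],
  [0,0,0.14,0,0,0],
  [0,0.02,0.2,0,0,0],
  [0,0.07,0.25,0,0,0],
  [0,0.13,0.25,0,0,0],
  [0,0.17,0.25,0,0,0],
  [0,0.17,0.25,0,0,0],
  [0,0.17,0.25,0,0,0],
])

```text
t: 49.35
tool_pos: [0.4649, 0.2142, 0.1994]
eef_rot: [-0.0, -0.035, 0.999, -0.0]
ft_force: [-0.5, -0.3, -0.5]
grip_width: 0.326
finger_force: 40.1
```

```bash
python3 - <<'E'
from tray import *
s=manip.state();print(s['tool_pos'],s['grip_width'],s['ft_force'])
print(tray('wrist'))
E
```

```text
[0.46490979 0.21418523 0.1993562 ] 0.32646752369104143 [-0.5412404  -0.26104052 -0.51229121]
(0.69, array([420., 143., 153., 186.]), ((419.8974609375, 336.9723815917969), (156.79168701171875, 192.45274353027344), 82.73192596435547))
```

jog_arm([
  [-0.04,0.05,0,0,0,0],
  [-0.07,0.1,-0.02,0,0,0],
  [-0.1075,0.15,-0.05,0,0,0],
  [-0.1075,0.197,-0.1,0,0,0],
  [-0.1075,0.197,-0.15,0,0,0],
  [-0.1075,0.197,-0.2,0,0,0],
  [-0.1075,0.197,-0.23,0,0,0],
  [-0.1075,0.197,-0.245,0,0,0],
  [-0.1075,0.197,-0.252,0,0,0],
  [-0.1075,0.197,-0.252,0,0,0],
])

```text
t: 50.45
tool_pos: [0.3802, 0.371, -0.0019]
eef_rot: [0.0, -0.034, 0.999, 0.0]
ft_force: [1.0, 0.3, 0.5]
grip_width: 0.321
finger_force: 40.0
```

jog_arm([
  [0,0,0,0,0,0],
  [0,0,0,0,0,0],
])

```text
t: 50.65
tool_pos: [0.38, 0.3721, -0.0011]
eef_rot: [0.001, -0.034, 0.999, 0.001]
ft_force: [0.3, -0.0, -0.6]
grip_width: 0.327
finger_force: 40.0
```

jog_arm([
  [0,0,0,0,0,0],
  [0,0,0,0,0,0],
  [0,0,0,0,0,0],
], grip=-0.1)

```text
t: 50.95
tool_pos: [0.3794, 0.3717, -0.002]
eef_rot: [0.0, -0.035, 0.999, 0.0]
ft_force: [0.8, 0.1, -0.5]
grip_width: 0.45
finger_force: 0.0
```

jog_arm([
  [0,0,0.03,0,0,0],
  [0,0,0.09,0,0,0],
  [0.02,-0.02,0.15,0,0,0],
  [0.04,-0.08,0.2,0,0,0],
  [0.06,-0.14,0.25,0,0,0],
  [0.08,-0.2,0.25,0,0,0],
  [0.1,-0.26,0.25,0,0,0],
  [0.11,-0.32,0.25,0,0,0],
  [0.11,-0.38,0.25,0,0,0],
  [0.11,-0.44,0.25,0,0,0],
], grip=0.05)

```text
t: 51.95
tool_pos: [0.467, 0.0392, 0.198]
eef_rot: [0.001, -0.034, 0.999, 0.0]
ft_force: [0.8, 0.3, -0.4]
grip_width: 0.521
finger_force: 0.0
```

jog_arm([
  [0,0,0,0,0,0],
  [0,0,0,0,0,0],
  [0,0,0,0,0,0],
])

```text
t: 52.25
tool_pos: [0.4667, 0.0423, 0.1975]
eef_rot: [-0.0, -0.035, 0.999, 0.0]
ft_force: [-0.0, 0.7, -0.0]
grip_width: 0.524
finger_force: 0.0
```

```bash
python3 - <<'E'
from tray import *
s=manip.state();print(s['tool_pos'],s['eef_rot'],s['grip_width'],np.round(s['qpos'],2))
i=manip.camera_info('wrist');manip.read_camera('wrist')
for d in manip.regions_of('choke_1','wrist')[:7]: print(round(d['p'],2),np.round(d['bbox'],1).tolist(),np.round(pix2z('wrist',d['bbox'][:2],.034,i),3))
E
```

```text
[0.4667308  0.04230574 0.1975158 ] [-6.15306173e-05 -3.50813237e-02  9.99384433e-01  2.30199788e-04] 0.5240490510605348 [-1.09  0.26  1.09  2.09 -0.29  0.95  1.8 ]
0.98 [557.8, 135.8, 26.3, 30.6] [0.381 0.354 0.034]
0.83 [244.6, 177.4, 33.5, 40.2] [ 0.471 -0.039  0.034]
0.77 [295.4, 177.3, 25.8, 37.7] [0.467 0.017 0.034]
0.58 [543.8, 197.9, 24.5, 28.9] [0.467 0.347 0.034]
0.22 [310.9, 244.4, 224.5, 71.5] [0.545 0.039 0.034]
```

jog_arm([
  [0.001,-0.033,-0.03,0,0,0],
  [0.001,-0.033,-0.09,0,0,0],
  [0.001,-0.033,-0.14,0,0,0],
  [0.001,-0.033,-0.19,0,0,0],
  [0.001,-0.033,-0.22,0,0,0],
  [0.001,-0.033,-0.24,0,0,0],
  [0.001,-0.033,-0.251,0,0,0],
  [0.001,-0.033,-0.251,0,0,0],
])

```text
t: 53.15
tool_pos: [0.467, 0.0154, -0.0041]
eef_rot: [-0.001, -0.035, 0.999, -0.0]
ft_force: [-0.2, 0.4, -0.2]
grip_width: 0.526
finger_force: 0.0
```

jog_arm([
  [0,0,0,0,0,0],
  [0,0,0,0,0,0],
  [0,0,0,0,0,0],
  [0,0,0,0,0,0],
  [0,0,0,0,0,0],
], grip=-1)

```text
t: 53.65
tool_pos: [0.4682, 0.0152, -0.0025]
eef_rot: [0.001, -0.034, 0.999, 0.0]
ft_force: [-0.9, 1.2, 6.3]
grip_width: 0.324
finger_force: 40.5
```

jog_arm([
  [0,0,0.03,0,0,0],
  [0,0,0.08,0,0,0],
  [0,0,0.14,0,0,0],
  [0,0.02,0.2,0,0,0],
  [0,0.07,0.25,0,0,0],
  [0,0.13,0.25,0,0,0],
  [0,0.19,0.25,0,0,0],
  [0,0.24,0.25,0,0,0],
  [0,0.24,0.25,0,0,0],
  [0,0.24,0.25,0,0,0],
])

```text
t: 54.65
tool_pos: [0.4671, 0.2072, 0.1965]
eef_rot: [-0.0, -0.035, 0.999, -0.0]
ft_force: [0.2, -0.1, -1.1]
grip_width: 0.322
finger_force: 39.8
```

```bash
python3 - <<'E'
from tray import *
s=manip.state();print(s['tool_pos'],s['grip_width'],s['ft_force'])
print(tray('wrist'))
E
```

```text
[0.46706951 0.20723174 0.19653041] 0.32247781395839564 [ 0.24057652 -0.05485585 -1.08502482]
(0.66, array([427., 141., 152., 185.]), ((419.7791748046875, 336.464111328125), (157.67507934570312, 193.97286987304688), 82.63105010986328))
```

jog_arm([
  [-0.0075,0.05,0,0,0,0],
  [-0.0075,0.1,-0.03,0,0,0],
  [-0.0075,0.117,-0.08,0,0,0],
  [-0.0075,0.117,-0.14,0,0,0],
  [-0.0075,0.117,-0.19,0,0,0],
  [-0.0075,0.117,-0.22,0,0,0],
  [-0.0075,0.117,-0.24,0,0,0],
  [-0.0075,0.117,-0.251,0,0,0],
  [-0.0075,0.117,-0.251,0,0,0],
  [-0.0075,0.117,-0.251,0,0,0],
])

```text
t: 55.75
tool_pos: [0.4626, 0.3005, -0.0029]
eef_rot: [0.001, -0.034, 0.999, 0.001]
ft_force: [-0.4, 0.0, -0.2]
grip_width: 0.326
finger_force: 39.8
```

jog_arm([
  [0,0,-0.001,0,0,0],
  [0,0,-0.001,0,0,0],
  [0,0,-0.001,0,0,0],
], grip=-0.15)

```text
t: 56.05
tool_pos: [0.4619, 0.3009, -0.0042]
eef_rot: [0.0, -0.035, 0.999, 0.0]
ft_force: [0.6, -0.5, 0.3]
grip_width: 0.427
finger_force: 0.0
```

jog_arm([
  [0,0,0.03,0,0,0],
  [0,0,0.09,0,0,0],
  [0,-0.02,0.15,0,0,0],
  [0.005,-0.08,0.2,0,0,0],
  [0.005,-0.14,0.25,0,0,0],
  [0.01,-0.2,0.25,0,0,0],
  [0.01,-0.26,0.25,0,0,0],
  [0.01,-0.32,0.25,0,0,0],
  [0.01,-0.38,0.25,0,0,0],
  [0.01,-0.4,0.25,0,0,0],
], grip=0.05)

```text
t: 57.05
tool_pos: [0.4691, -0.0233, 0.1959]
eef_rot: [0.001, -0.032, 0.999, 0.001]
ft_force: [-0.2, 0.7, -0.0]
grip_width: 0.52
finger_force: 0.0
```

jog_arm([
  [0,0,0,0,0,0],
  [0,0,0,0,0,0],
  [0,0,0,0,0,0],
])

```text
t: 57.35
tool_pos: [0.4696, -0.0183, 0.1951]
eef_rot: [-0.0, -0.035, 0.999, 0.0]
ft_force: [-0.1, 0.4, 0.4]
grip_width: 0.525
finger_force: 0.0
```

```bash
python3 - <<'E'
from tray import *
s=manip.state();print(s['tool_pos'],s['eef_rot'],s['grip_width'],np.round(s['qpos'],2))
i=manip.camera_info('wrist');manip.read_camera('wrist')
for d in manip.regions_of('choke_1','wrist')[:7]: print(round(d['p'],2),np.round(d['bbox'],1).tolist(),np.round(pix2z('wrist',d['bbox'][:2],.034,i),3))
E
```

```text
[ 0.46962203 -0.01831928  0.19512194] [-5.84044094e-05 -3.52917192e-02  9.99377016e-01  2.65996239e-04] 0.5251303823383308 [-0.98  0.28  1.12  2.09 -0.31  0.95  1.95]
0.93 [585.8, 140.2, 22.2, 27.3] [0.38  0.353 0.034]
0.91 [568.8, 199.8, 22.4, 28.4] [0.469 0.338 0.034]
0.89 [544.5, 191.4, 25.4, 31.8] [0.461 0.283 0.034]
0.65 [295.5, 177.6, 31.8, 39.4] [ 0.47  -0.043  0.034]
```

jog_arm([
  [0.0025,-0.034,-0.03,0,0,0],
  [0.0025,-0.034,-0.09,0,0,0],
  [0.0025,-0.034,-0.14,0,0,0],
  [0.0025,-0.034,-0.19,0,0,0],
  [0.0025,-0.034,-0.22,0,0,0],
  [0.0025,-0.034,-0.24,0,0,0],
  [0.0025,-0.034,-0.248,0,0,0],
  [0.0025,-0.034,-0.248,0,0,0],
])

```text
t: 58.25
tool_pos: [0.4713, -0.0463, -0.0038]
eef_rot: [-0.001, -0.035, 0.999, -0.0]
ft_force: [0.5, 0.5, -0.0]
grip_width: 0.524
finger_force: 0.0
```

jog_arm([
  [0,0,0,0,0,0],
  [0,0,0,0,0,0],
  [0,0,0,0,0,0],
  [0,0,0,0,0,0],
  [0,0,0,0,0,0],
], grip=-1)

```text
t: 58.75
tool_pos: [0.4724, -0.0465, -0.0024]
eef_rot: [0.001, -0.035, 0.999, 0.0]
ft_force: [-0.4, 1.6, 6.2]
grip_width: 0.321
finger_force: 40.6
```

jog_arm([
  [0,0,0.03,0,0,0],
  [0,0,0.08,0,0,0],
  [0,0,0.14,0,0,0],
  [0,0.02,0.2,0,0,0],
  [0,0.07,0.25,0,0,0],
  [0,0.13,0.25,0,0,0],
  [0,0.19,0.25,0,0,0],
  [0,0.25,0.25,0,0,0],
  [0,0.31,0.25,0,0,0],
  [0,0.31,0.25,0,0,0],
])

```text
t: 59.75
tool_pos: [0.4704, 0.2088, 0.1963]
eef_rot: [-0.0, -0.04, 0.999, 0.001]
ft_force: [-0.1, -0.3, -0.9]
grip_width: 0.327
finger_force: 39.8
```

jog_arm([
  [0,0,0,0,0,0],
  [0,0,0,0,0,0],
])

```text
t: 59.95
tool_pos: [0.4715, 0.1998, 0.1968]
eef_rot: [-0.0, -0.033, 0.999, -0.0]
ft_force: [-0.1, -0.2, -1.1]
grip_width: 0.323
finger_force: 39.8
```

```bash
python3 - <<'E'
from tray import *
s=manip.state();print(s['tool_pos'],s['grip_width'],s['ft_force'])
print(tray('wrist'))
E
```

```text
[0.47146325 0.19978012 0.19678486] 0.3230248413339221 [-0.09220697 -0.17891903 -1.08808387]
(0.74, array([431., 138., 150., 185.]), ((419.5821533203125, 336.7628479003906), (157.89930725097656, 193.07626342773438), 82.9110107421875))
```

jog_arm([
  [-0.04,0.05,0,0,0,0],
  [-0.08,0.1,-0.01,0,0,0],
  [-0.124,0.137,-0.05,0,0,0],
  [-0.124,0.137,-0.1,0,0,0],
  [-0.124,0.137,-0.15,0,0,0],
  [-0.124,0.137,-0.2,0,0,0],
  [-0.124,0.137,-0.23,0,0,0],
  [-0.124,0.137,-0.245,0,0,0],
  [-0.124,0.137,-0.251,0,0,0],
  [-0.124,0.137,-0.251,0,0,0],
])

```text
t: 61.05
tool_pos: [0.3732, 0.3105, -0.0036]
eef_rot: [0.0, -0.034, 0.999, 0.0]
ft_force: [0.1, 0.3, -0.4]
grip_width: 0.325
finger_force: 39.9
```

jog_arm([
  [0,0,-0.001,0,0,0],
  [0,0,-0.001,0,0,0],
  [0,0,-0.001,0,0,0],
], grip=-0.15)

```text
t: 61.35
tool_pos: [0.3727, 0.3115, -0.004]
eef_rot: [0.001, -0.035, 0.999, 0.001]
ft_force: [-0.3, -0.4, -0.5]
grip_width: 0.425
finger_force: 0.0
```

jog_arm([
  [0,0,0.03,0,0,0],
  [0,0,0.09,0,0,0],
  [0.04,-0.02,0.15,0,0,0],
  [0.08,-0.08,0.21,0,0,0],
  [0.11,-0.14,0.27,0,0,0],
  [0.11,-0.2,0.33,0,0,0],
  [0.11,-0.24,0.35,0,0,0],
  [0.11,-0.24,0.35,0,0,0],
  [0.11,-0.24,0.35,0,0,0],
  [0.11,-0.24,0.35,0,0,0],
])

```text
t: 62.35
tool_pos: [0.4608, 0.1183, 0.2761]
eef_rot: [0.001, -0.033, 0.999, 0.002]
ft_force: [-0.7, 0.1, -0.8]
grip_width: 0.424
finger_force: 0.0
```

```bash
python3 - <<'E'
from tray import *
import pickle
s=manip.state();print(s['tool_pos'],s['grip_width'],s['t'])
print(tray('wrist'))
i=manip.camera_info('wrist');im=manip.read_camera('wrist')[:,:,::-1].astype(int)
for d in manip.regions_of('choke_1','wrist')[:7]: print(round(d['p'],2),np.round(d['bbox'],1).tolist(),np.round(pix2z('wrist',d['bbox'][:2],.03,i),3))
for q in('key','lock_1','bar_front'):
  for d in manip.regions_of(q,'wrist')[:4]: print(q,round(d['p'],2),np.round(d['bbox'],1).tolist(),np.round(pix2z('wrist',d['bbox'][:2],.06,i),3))
J=np.array([.527,.038]);yaw=.061;c,s=np.cos(yaw),np.sin(yaw)
for y in(0.02,.05):
    print([int(im[tuple(np.round(proj('wrist',(J[0]+c*x-s*y,J[1]+s*x+c*y,.052),i)).astype(int)[::-1])].mean()) for x in np.arange(-.09,.04,.005)])
E
```

```text
[0.46081418 0.11825771 0.2761001 ] 0.4235981277512203 62.35
(0.91, array([459., 147., 117., 148.]), ((419.2173767089844, 335.2107849121094), (161.26678466796875, 191.87132263183594), 82.72370910644531))
0.79 [456.6, 118.9, 25.1, 29.4] [0.375 0.309 0.03 ]
0.7 [474.4, 185.7, 26.9, 30.0] [0.468 0.353 0.03 ]
0.65 [486.8, 127.9, 25.7, 29.3] [0.381 0.361 0.03 ]
0.56 [438.8, 178.9, 17.4, 27.0] [0.463 0.292 0.03 ]
key 0.82 [32.5, 162.4, 34.4, 29.2] [ 0.466 -0.38   0.06 ]
key 0.63 [77.7, 112.9, 36.7, 17.6] [ 0.388 -0.25   0.06 ]
key 0.57 [459.9, 149.4, 120.4, 146.3] [0.416 0.304 0.06 ]
lock_1 0.78 [215.2, 239.6, 26.9, 25.1] [ 0.565 -0.015  0.06 ]
lock_1 0.76 [313.7, 242.2, 24.0, 20.6] [0.556 0.121 0.06 ]
bar_front 0.77 [258.0, 232.6, 177.8, 78.2] [0.549 0.046 0.06 ]
[130, 127, 129, 128, 127, 128, 127, 127, 130, 127, 127, 124, 87, 236, 242, 241, 243, 241, 242, 241, 172, 126, 123, 124, 108, 109]
[131, 128, 130, 130, 130, 132, 131, 130, 138, 133, 87, 85, 90, 170, 184, 182, 195, 193, 195, 194, 132, 125, 123, 124, 125, 126]
```

jog_arm([
  [0,0,0,0,0,0],
  [0,0,0,0,0,0],
  [0,0,0,0,0,0],
  [0,0,0,0,0,0],
  [0,0,0,0,0,0],
])

```text
t: 63.2
tool_pos: [0.4604, 0.1188, 0.2752]
eef_rot: [0.0, -0.034, 0.999, 0.0]
ft_force: [0.2, -0.9, 0.8]
grip_width: 0.424
finger_force: 0.0
```

```bash
python3 -c "
from cell import manip
print(manip.finish_job())"
```

```text
the job is handed in; nothing more can be done
None
```

I handed the job in at about 63 s without seeing a verdict: both lock screws turned to their stops, the drum eased back and the bar drawn clear, all four transformers set down in the tray, and the key back in its stand.

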